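# Set the sharpening angle with the gauge on a worn whetstone

## Robot

A 6-joint arm with a two-finger parallel gripper is mounted at the origin on the work surface. World frame = base frame: x ahead of the robot, y to its left, z up, the work surface at z = 0. Lengths are in m, angles in degrees, forces in N, time in s.
With the tool pointing down it reaches from about 0.3 to 0.875 m from the base axis. Payload 4.2 kg.
Tool frame: the origin (TCP) lies at the very end of the fingers, on their centre line; the grasp point (between the pads) lies 19 mm behind it (arm.pinch_z is the distance from the TCP to the grasp point, in m); z points along the fingers, y is the direction in which the jaws open and shut (so a half turn about z gives the same grasp; the last joint's range is limited). The gripper opens to 85 mm and grips with 20 to 120 N. Pads are 22 mm wide; open, the fingers measure 114 mm over their backs; the gripper's body (76 mm by 85 mm) begins 54 mm behind the grasp point. The pads swing forward as they close: fully open they stand 13 mm farther back than shut.
Start: joints at [72.594, 18.312, 89.639, -0, 72.044, -1.146], TCP at [0.161, 0.552, 0.199] pointing down, gripper open.
Joint ranges: [-177.97, 177.97], [-48.28, 115.42], [12.27, 149.76], [-77.06, 257.06], [2.81, 150.46], [-146.56, 146.56]. Speed limits (degrees/s): [147.25, 147.25, 180, 180, 180, 180].

## Interface

Orientations are given as [roll, pitch, yaw] about the fixed x, y, z axes, in that order (R = Rz(yaw) Ry(pitch) Rx(roll)).
In Python, from cell import read_state, viewer, arm gives the robot as it stands.
- The arm moves only by the tool servo_tool, never from a script. Its arguments are lists of equal length, an entry for each row: "rotation": the turn, a rotation vector about the tool's x, y, z in degrees, a list of three; "travel": the shift along the tool's x, y, z in mm, a list of three; "claw": the gripper's target within -1 to 1 (shut at 1, half-way at 0, fully open at -1). A call has 1 to 10 rows; each row is the pose to reach, as a shift and turn from the pose commanded when the call began, along the tool's axes at that moment; what a row does not reach only later rows make up. A row lasts 1/10 s, in which the tool goes at most 50 mm and 8.59 degrees, less where a joint would pass 70% of its speed; a pose out of reach is approached as far as the arm can. A call with a gripper value outside its range is refused whole. The fingers move at their own pace and stop on an object; "squeeze" is the grip in N (left out, the last holds). Time passes only in rows, so rows that repeat a pose let the fingers close. It gives the time, the measured TCP pose, the force and the opening at its end, in the units of the state.
- read_state(): the state, without advancing time (a new reading comes with each control period).
- viewer.capture(name): name is "side" or "top"; returns the picture (480x640x3 uint8, blue, green, red); there is no depth.
- viewer.camera_info(name): a dict with "mtx" (3x3 intrinsics, pixels), "rvec" (rotation vector, rad) and "tvec" (3), from world to camera coordinates, as OpenCV has them. Camera axes: x right, y down, z forward; pixel columns grow to the right and rows downward; lengths in m; the calibration is good to about 2 mm. A picture is of the moment at which its call begins. camera_info takes no time and is no camera call.
- arm.hand_in(): hands the job in, once; it reports no verdict.
The state is a dict: "time": time; "qpos": joint angles; "dq": joint speeds; "joint_torque": joint torques, N m; "ee_pos": TCP position; "tcp_rot": TCP orientation; "wrist_force": force on the tool from outside, world axes, zero at the start; "torque": the same for the moment, N m; "grip_width": finger opening in m.
Only numpy, scipy, OpenCV 4.12 (cv2) and the standard library are available. Lean on these libraries where they do the work, as an engineer would, in place of code of your own. Each camera call takes 0.05 s, during which the arm holds its last target.

## Task

The little kitchen knife with the round angle gauge on its blade lies in the top drawer of the plastic drawer unit: pull that drawer right out by its handle and take the knife out by its wooden handle. Rest its cutting edge lightly along the worn whetstone, across the stone, and rock the blade, spine up, until the gauge's swinging pointer settles on the index mark of its rim. Finish while still holding the knife there, still and ready for the first stroke; leave everything else where it is.

Things in the scene. Friction and masses are not known exactly. Their poses are not given: they have to be found in the camera images.
- drawer0 (a joint): slide of the top drawer of the white plastic drawer unit (270 mm deep, 200 wide, 235 high; three drawers, grey fronts 73 mm high, black bar handles). 0 = shut, 0.235 = all the way out at its stop; starts 0.075 to 0.105 open. About 1 N of friction
- drawer0_handle (a point): middle of the top drawer's bar handle: a round bar 10 mm thick, 80 mm long, level, along the point's y; its axis 36 mm in front of the drawer front and 30 mm below the unit's top. The point's -x axis points the way the drawer opens (roughly towards the robot), z up
- unit: the drawer unit; origin at the middle of its front's lower edge, on the counter; it reaches back along +x by 270 mm, its front faces -x, z up; it does not move. Top at 235 mm. The top drawer's inner floor is 160 mm above the counter, its side walls 44 mm high, its inside 178 mm wide. The roof's front edge lies 6 mm behind the origin: at full travel the knife in the drawer is clear of it
- knife: small kitchen knife, 190 mm long, about 170 g, lying flat in the top drawer, handle towards the drawer's front. Origin under the middle of the handle, on its underside; x along the knife to the tip, y from edge to spine, z up out of the flat that carries the gauge. Dark wooden handle: x -47 to 47 mm, y -12 to 12, z 0 to 18; grip it near its middle across its 24 mm width. Centre of mass near x = 31
- edge_mid (a point): point on the knife's cutting edge, at x = 90, y = -16, z = 9 mm in the knife's frame; axes as the knife's. Steel blade 3 mm thick at z = 9, x 47 to 142, spine at y = 10, straight edge along y = -16 from x = 52 to 118
- pointer (a joint): swinging pointer of the gauge (hangs freely on a pivot along the knife's x, swings for about half a second): its angle from the dial's zero. 0 with the blade flat; it reads how far the knife is rolled about its own x axis, edge down, spine up (0.35 = spine side raised by 0.35 rad)
- pointer_tip (a point): tip of the pointer needle, 15 mm from the pivot, pointing up. The pivot lies at x = 71, y = -2, z = 38 mm in the knife's frame. Round white dial 40 mm across, read from both faces (they look along the knife, to handle and tip). The gauge takes up x 62 to 80, y -25 to 21, up to z = 62
- index (a joint): angle of the index mark from the dial's zero, same sign and zero as the pointer: the pointer is on the mark when the two read alike. Set beforehand, somewhere from 0.26 to 0.52; the rim is stiff and stays
- index_mark (a point): the index mark: a black pip 3 mm wide across the metal rim of the dial, standing 2 mm proud, 22 mm from the pivot. With the blade flat it stands off the dial's top towards the spine (+y) by 22 mm times the sine of the index angle, and so can also be read from above
- stone: whetstone in a wooden holder, fixed to the counter; origin under its middle. Holder 80 mm (x) by 232 (y), stone 60 (x) by 200 (y) by 32 high; its upper face is worn hollow along its length: 52 mm above the counter at the two ends (y = -100, +100), 49 mm in the middle, level in x. The holder's end stops are lower than the stone's face
- stone_top (a point): middle of the stone's hollow upper face; axes as the stone's (x across the stone, y along it, z up)
- cup: steel measuring cup, 68 mm across, 60 high, with a flat handle; to be left alone
- mortar: cream ceramic mortar with its pestle standing in it, 136 mm across, 85 high; to be left alone
- spoon: wooden spoon, 255 mm long, flat on the counter; to be left alone
- jar: glass jar, 72 mm across, 110 high; to be left alone
- mill: wooden pepper mill, 54 mm across, 155 high; to be left alone
- cooker: pressure cooker, 232 mm across, 196 high, its locking lever raised to 260; does not move; to be left alone
- peeler: vegetable peeler, 133 mm long, 12 high, black handle; lies in the top drawer to the left of the knife and stays in it
Not all that is in view belongs to the job. Leave any pink or turquoise look-alike of the knife alone.

How it is judged:
By the outcome, as a careful person would: the job done as asked, in the order asked, and still so for the second after the job is handed in, while the arm keeps its last pose, push and grip.
It also fails if it takes over 56 s, if anything falls off the work surface, if the arm or the gripper's body presses on something with over 40 N, if the wrist force passes 120 N, or if a joint passes its speed limit or range.

## Working session

There is one attempt and no reset: what is moved stays moved. The work goes in short steps, Python scripts to look and compute and a tool call to move; the robot and the scene stay as the last step left them, time stands still between calls to the robot, and variables do not carry over. Pictures are saved under pics/ and viewed, and the job is handed in when it is done.

Besides the shell and the picture viewer there is one more tool, called after "Call:" by a JSON object that holds its "name" and its "arguments". servo_tool: Moves the arm, as the interface text tells. Its arguments: {"type":"object","properties":{"rotation":{"type":"array"},"travel":{"type":"array"},"claw":{"type":"array"},"squeeze":{"type":"number"}},"required":["rotation","travel","claw"]}

```bash
ls; mkdir -p pics
python3 - <<'E'
from cell import read_state, viewer, arm
import cv2
print(read_state()); print(arm.pinch_z, dir(arm))
for n in ("side","top"):
    i=viewer.camera_info(n); print(n,i)
    cv2.imwrite(f"pics/{n}0.png",viewer.capture(n))
E
```

```text
pics
{'time': 0.0, 'qpos': array([ 7.25934997e+01,  1.83520983e+01,  8.97069467e+01,  1.58102601e-03,
        7.20431159e+01, -1.14510622e+00]), 'dq': array([ 0.03652715, -0.03602616, -0.053937  , -0.00512472, -0.04294684,
        0.03827056]), 'joint_torque': array([-6.12753356e-04, -4.15531754e+01, -2.34151304e+01, -2.95138352e-04,
        8.70731834e-03,  4.49954484e-06]), 'ee_pos': array([0.16083472, 0.55149338, 0.19817406]), 'tcp_rot': array([-1.79897890e+02, -3.54447818e-03,  1.63738114e+02]), 'wrist_force': array([ 0.07485558, -0.24572322, -0.58804269]), 'torque': array([ 0.01779517,  0.00243069, -0.02750689]), 'grip_width': 0.08566359303159436}
0.0187 ['Unreachable', '__class__', '__delattr__', '__dict__', '__dir__', '__doc__', '__eq__', '__format__', '__ge__', '__getattribute__', '__getstate__', '__gt__', '__hash__', '__init__', '__init_subclass__', '__le__', '__lt__', '__module__', '__ne__', '__new__', '__reduce__', '__reduce_ex__', '__repr__', '__setattr__', '__sizeof__', '__str__', '__subclasshook__', '__weakref__', 'hand_in', 'pinch_z']
side {'mtx': array([[496.46891238,   0.        , 312.13960694],
       [  0.        , 496.46891238, 243.08130418],
       [  0.        ,   0.        ,   1.        ]]), 'rvec': array([ 2.44827673, -0.34898017,  0.14300319]), 'tvec': array([-0.54121385,  0.21496994,  1.35661591])}
top {'mtx': array([[490.93515536,   0.        , 324.97879629],
       [  0.        , 490.93515536, 239.73000038],
       [  0.        ,   0.        ,   1.        ]]), 'rvec': array([ 2.10497292, -2.15968303,  0.18378325]), 'tvec': array([0.032705  , 0.5772408 , 1.26009242])}
```

View pics/side0.png

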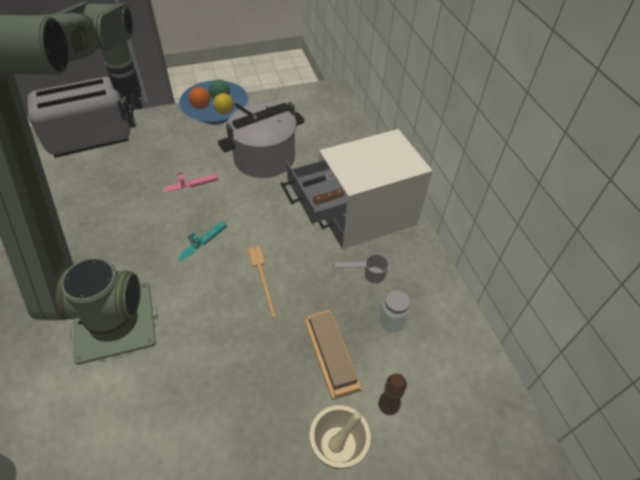

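View pics/top0.png

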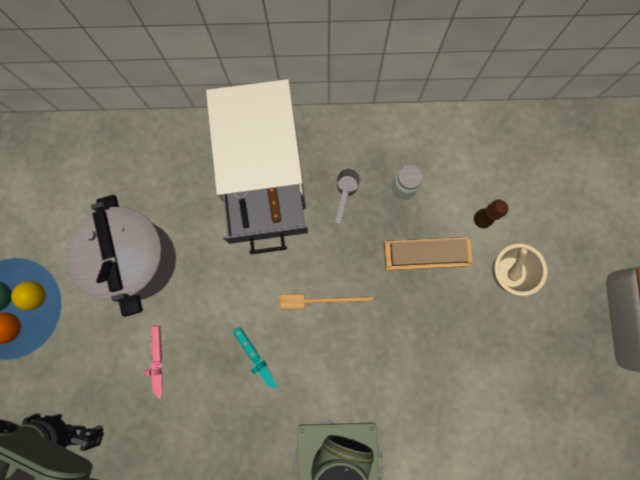

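The side view shows the white unit at (375,185) with its drawer ajar, the handle at about (292,190) and the stone at (332,352). In the top view the drawer handle is at (268,245) and the stone at (428,253). Candidates for the knife, by top-view pixel:
- The pink one at (156,362) and the turquoise one at (256,358) are look-alikes on the counter.
- The brown wooden handle at (274,205) lies in the drawer and fits the description.

I'll enlarge to confirm.

```bash
cat > h.py <<'E'
import numpy as np, cv2
from scipy.spatial.transform import Rotation as R
from cell import read_state, viewer, arm
def cam(n):
    i=viewer.camera_info(n); Rm=cv2.Rodrigues(np.array(i["rvec"],float))[0]
    return np.array(i["mtx"]),Rm,np.array(i["tvec"],float).ravel()
def ray(n,u,v):
    K,Rm,t=cam(n); d=Rm.T@np.linalg.solve(K,[u,v,1]); return -Rm.T@t,d
def onz(n,u,v,z):
    c,d=ray(n,u,v); return c+d*(z-c[2])/d[2]
def proj(n,p):
    K,Rm,t=cam(n); q=(Rm@np.atleast_2d(p).T).T+t; q=q@K.T; return q[:,:2]/q[:,2:]
def tri(a,b):  # (u,v) side, (u,v) top
    A=[];bb=[]
    for n,p in(("side",a),("top",b)):
        c,d=ray(n,*p); d/=np.linalg.norm(d); M=np.eye(3)-np.outer(d,d); A.append(M);bb.append(M@c)
    return np.linalg.lstsq(np.vstack(A),np.hstack(bb),rcond=None)[0]
def crop(img,x0,y0,w,h,k,name):
    cv2.imwrite("pics/"+name,cv2.resize(img[y0:y0+h,x0:x0+w],None,fx=k,fy=k,interpolation=cv2.INTER_CUBIC))
E
python3 - <<'E'
from h import *
t=cv2.imread("pics/top0.png"); s=cv2.imread("pics/side0.png")
crop(t,195,75,130,190,3,"c1.png"); crop(t,370,220,120,60,6,"c2.png"); crop(s,270,120,170,130,4,"c3.png")
for n in("side","top"): print(n, ray(n,320,240)[0])
E
```

```text
side [ 0.30844961 -0.7993767   1.20224248]
top [0.35506586 0.02196636 1.33998328]
```

View pics/c1.png

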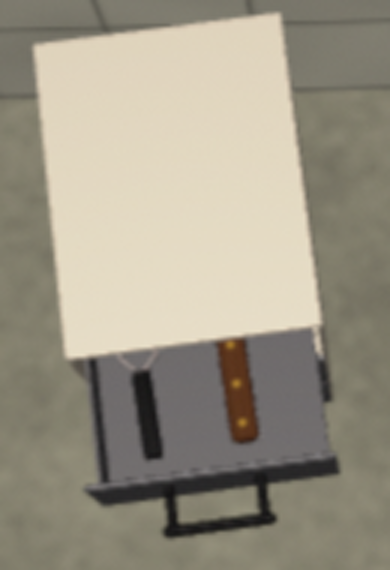

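View pics/c2.png

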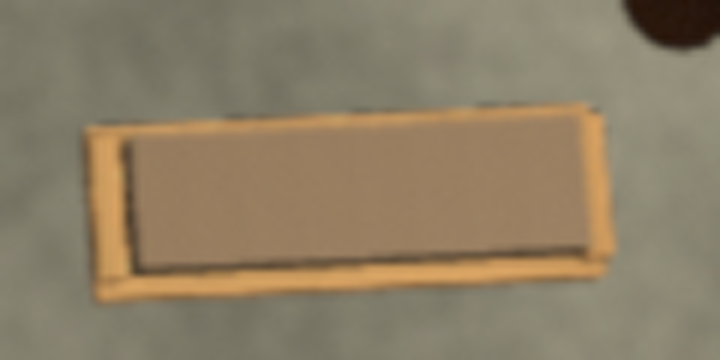

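View pics/c3.png

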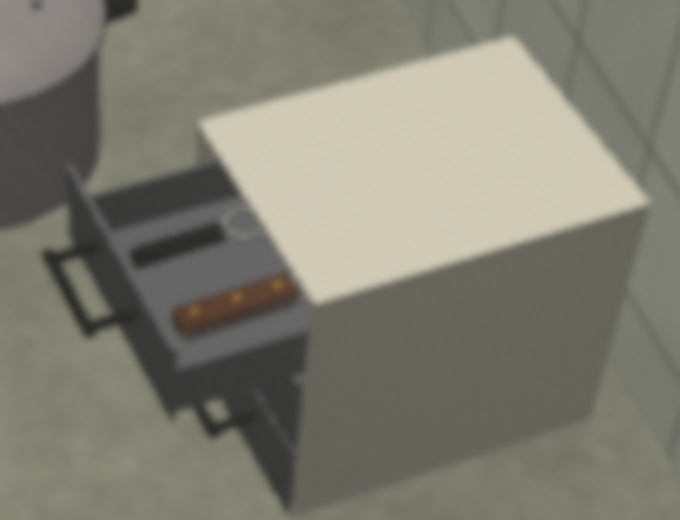

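```bash
cat > m1.py <<'E'
from h import *
def px(X,Y,x0,y0,k): return x0+(X+.5)/k-.5, y0+(Y+.5)/k-.5
print("roof");
P=[onz("top",*px(*q,195,75,3),.235) for q in((66,358),(321,324),(281,13),(34,45))]
for p in P: print(p.round(4))
P=np.array(P); fl,fr,br,bl=P
print(np.linalg.norm(fl-fr),np.linalg.norm(fl-bl),np.linalg.norm(fr-br))
v=(br+bl-fl-fr)/2; print("yaw",np.degrees(np.arctan2(v[1],v[0])), "w",np.degrees(np.arctan2(*( (fl-fr)[[0,1]]*[-1,1]))))
P=[onz("side",*px(*q,270,120,4),.235) for q in((198,123),(315,303),(648,204),(515,36))]
for p in P: print("side",p.round(4))
for q in((165,532),(273,517),(219,525)): print("handle",onz("top",*px(*q,195,75,3),.205).round(4))
for q in((45,256),(90,330)): print("handle side",onz("side",*px(*q,270,120,4),.205).round(4))
print("stone")
P=np.array([onz("top",*px(*q,370,220,6),.052) for q in((130,138),(587,117),(591,247),(136,270))])
print(P.round(4),P.mean(0))
for q in((245,440),(229,345)): print("knife",onz("top",*px(*q,195,75,3),.178).round(4))
E
python3 m1.py
python3 - <<'E'
from h import *
s=cv2.imread("pics/side0.png"); crop(s,295,300,75,105,6,"c4.png")
E
```

```text
roof
[0.6601 0.2671 0.235 ]
[0.6822 0.0693 0.235 ]
[0.9429 0.0971 0.235 ]
[0.9205 0.296  0.235 ]
0.19903457510526276 0.26199530215211736 0.2622083899666207
yaw 6.195851469083744 w 6.385220512617199
side [0.6609 0.2649 0.235 ]
side [0.6835 0.0687 0.235 ]
side [0.9433 0.0968 0.235 ]
side [0.9248 0.2958 0.235 ]
handle [0.5265 0.195  0.205 ]
handle [0.5361 0.1108 0.205 ]
handle [0.5309 0.1529 0.205 ]
handle side [0.5255 0.1912 0.205 ]
handle side [0.5375 0.1131 0.205 ]
stone
[[ 0.5652 -0.1581  0.052 ]
 [ 0.5694 -0.3612  0.052 ]
 [ 0.5114 -0.3586  0.052 ]
 [ 0.5064 -0.1579  0.052 ]] [ 0.53809746 -0.25893557  0.052     ]
knife [0.6039 0.1347 0.178 ]
knife [0.6833 0.1471 0.178 ]
```

View pics/c4.png

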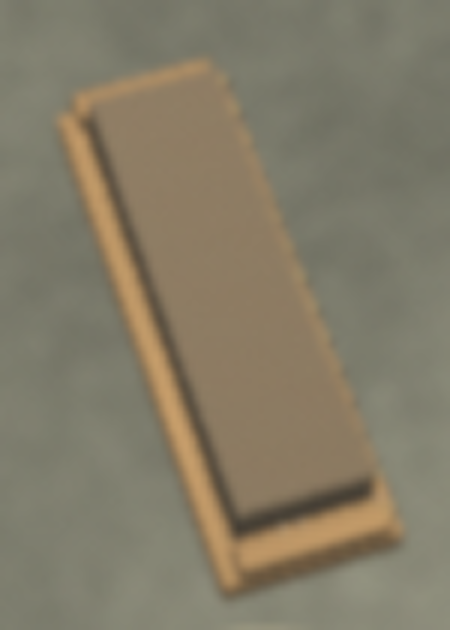

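The brown wooden handle with brass rivets, at (274,205) top, is the knife. The black peeler lies to its left, at (244,212). Next I compute the approach to the bar handle.

```bash
cat >> h.py <<'E'
def goal(pos,Rt):
    s=read_state(); Rc=R.from_euler("xyz",s["tcp_rot"],degrees=True)
    tr=Rc.inv().apply(np.array(pos)-s["ee_pos"])*1000
    rv=(Rc.inv()*Rt).as_rotvec(degrees=True)
    print("travel",tr.round(1),"rot",rv.round(2),"| now",s["ee_pos"].round(4),s["tcp_rot"].round(2),"t",round(s["time"],2),"F",np.round(s["wrist_force"],1),"w",round(s["grip_width"],4))
def down(a): return R.from_euler("xyz",[180,0,a],degrees=True)
E
python3 - <<'E'
from h import *
goal([.531,.153,.36],down(96.3))
goal([.531,.153,.186],down(96.3))
print(onz("top",117,252,.196),onz("top",521,270,.085), onz("top",490,213,.1),onz("top",408,180,.11))
E
```

```text
travel [-466.9 -279.2 -161.3] rot [-8.000e-02  5.000e-02  6.744e+01] | now [0.1609 0.5515 0.1983] [-179.91   -0.    163.74] t 0.1 F [-0.5  0.   0.2] w 0.0854
travel [-466.9 -278.9   12.7] rot [-8.000e-02  5.000e-02  6.744e+01] | now [0.1609 0.5515 0.1983] [-179.91   -0.    163.74] t 0.1 F [-0.5  0.   0.2] w 0.0854
[0.53589184 0.50889367 0.196     ] [ 0.48002142 -0.48272096  0.085     ] [ 0.62830803 -0.41040936  0.1       ] [ 0.71922092 -0.20143379  0.11      ]
```

Call:
{"name": "servo_tool", "arguments": {"rotation": [[0,0,0],[0,0,6],[0,0,14],[0,0,22],[0,0,30],[0,0,38],[0,0,46],[0,0,54],[0,0,62],[0,0,67.4]], "travel": [[0,0,-50],[0,0,-100],[-46,-27,-120],[-92,-54,-160],[-138,-82,-160],[-184,-109,-160],[-230,-137,-160],[-276,-164,-160],[-322,-192,-160],[-365,-218,-160]], "claw": [0.35,0.35,0.35,0.35,0.35,0.35,0.35,0.35,0.35,0.35]}}

```text
time: 1.1
ee_pos: [0.4252, 0.267, 0.3588]
tcp_rot: [-180.0, -0.0, 96.1]
wrist_force: [-0.4, -0.0, 0.9]
grip_width: 0.0279
```

Run:
```python
from h import *
goal([.531,.153,.28],down(96.3))
goal([.531,.153,.186],down(96.3))
```

```text
travel [-124.6   93.2   78.7] rot [-0.01 -0.01 -0.22] | now [0.4252 0.267  0.3588] [-1.7999e+02 -1.0000e-02  9.6080e+01] t 1.1 F [-0.4 -0.   0.9] w 0.0279
travel [-124.6   93.2  172.7] rot [-0.01 -0.01 -0.22] | now [0.4252 0.267  0.3588] [-1.7999e+02 -1.0000e-02  9.6080e+01] t 1.1 F [-0.4 -0.   0.9] w 0.0279
```

Call:
{"name": "servo_tool", "arguments": {"rotation": [[0,0,-0.2],[0,0,-0.2],[0,0,-0.2],[0,0,-0.2],[0,0,-0.2],[0,0,-0.2]], "travel": [[-36,27,20],[-72,54,40],[-108,81,60],[-124.6,93.2,100],[-124.6,93.2,110],[-124.6,93.2,110]], "claw": [0.35,0.35,0.35,0.35,0.35,0.35]}}

```text
time: 1.7
ee_pos: [0.5294, 0.155, 0.2468]
tcp_rot: [-179.7, 0.0, 96.5]
wrist_force: [0.0, 0.5, -0.2]
grip_width: 0.0279
```

Run:
```python
from h import *
goal([.531,.153,.186],down(96.3))
t=viewer.capture("top"); s=viewer.capture("side")
crop(t,215,170,120,100,6,"d1.png"); crop(s,250,120,120,120,5,"d2.png")
```

```text
travel [-2.1  1.7 60.8] rot [-0.31  0.01  0.18] | now [0.5294 0.155  0.2468] [-1.7969e+02  1.0000e-02  9.6480e+01] t 1.7 F [ 0.   0.5 -0.2] w 0.0279
```

View pics/d1.png

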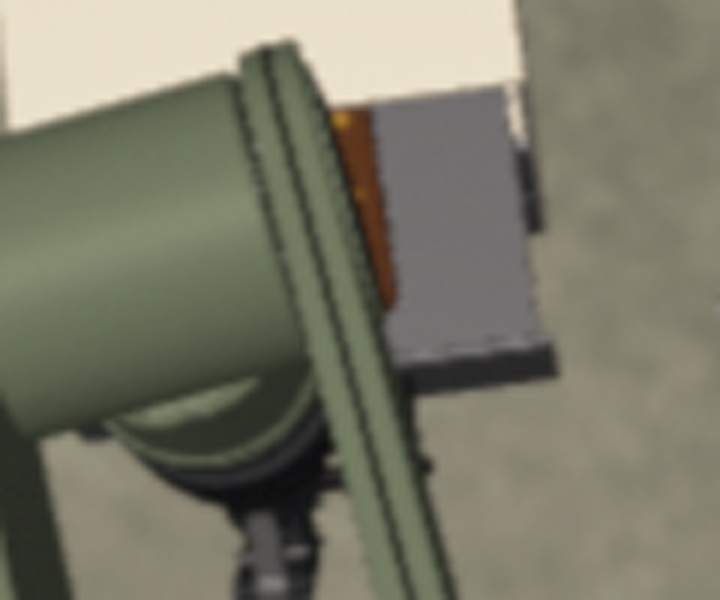

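View pics/d2.png

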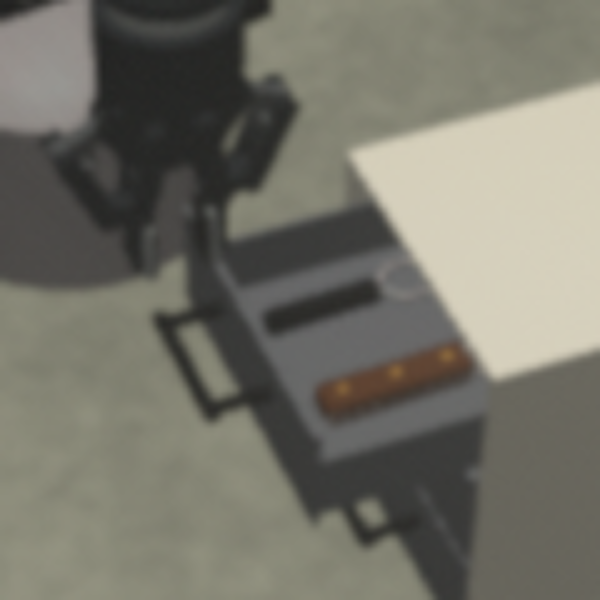

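The finger tips hover above the bar, but the gripper knuckles could meet the drawer front. I'll approach with the tool tilted by 25°, body leaning towards the robot.

Run:
```python
from h import *
Rt=down(96.3)*R.from_euler("x",-25,degrees=True)
z=Rt.apply([0,0,1]); b=np.array([.531,.1525,.205]); print(z)
goal(b-.05*z,Rt); goal(b+.012*z,Rt)
```

```text
[ 0.42006605  0.04637572 -0.90630779]
travel [ -3.7 -21.3  -0.2] rot [-24.92  -0.11   0.28] | now [0.5307 0.1563 0.2501] [ 1.7992e+02 -4.0000e-02  9.6600e+01] t 1.8 F [-0.2  0.4 -0.2] w 0.0279
travel [-3.9  4.9 56. ] rot [-24.92  -0.11   0.28] | now [0.5307 0.1563 0.2501] [ 1.7992e+02 -4.0000e-02  9.6600e+01] t 1.8 F [-0.2  0.4 -0.2] w 0.0279
```

Call:
{"name": "servo_tool", "arguments": {"rotation": [[-8,0,0],[-16,0,0.2],[-24,-0.1,0.3],[-24.9,-0.1,0.3],[-24.9,-0.1,0.3],[-24.9,-0.1,0.3],[-24.9,-0.1,0.3],[-24.9,-0.1,0.3]], "travel": [[-3.7,-12,-15],[-3.7,-21.3,-8],[-3.7,-21.3,0],[-3.7,-21.3,0],[-3.7,-13,18],[-3.8,-4,37],[-3.9,4.9,56],[-3.9,4.9,56]], "claw": [0.35,0.35,0.35,0.35,0.35,0.35,0.35,0.35]}}

```text
time: 2.6
ee_pos: [0.5369, 0.1529, 0.1927]
tcp_rot: [155.2, 0.0, 96.3]
wrist_force: [-0.4, -0.1, -0.5]
grip_width: 0.0275
```

Run:
```python
from h import *
Rt=down(96.3)*R.from_euler("x",-25,degrees=True)
z=Rt.apply([0,0,1]); b=np.array([.531,.1525,.205])
goal(b+.012*z,Rt)
s=viewer.capture("side")
crop(s,250,120,120,120,5,"d3.png")
```

```text
travel [ 0.3 -0.1 -1.6] rot [-0.23  0.05 -0.01] | now [0.5369 0.1529 0.1927] [1.5523e+02 4.0000e-02 9.6270e+01] t 2.6 F [-0.4 -0.1 -0.5] w 0.0275
```

View pics/d3.png

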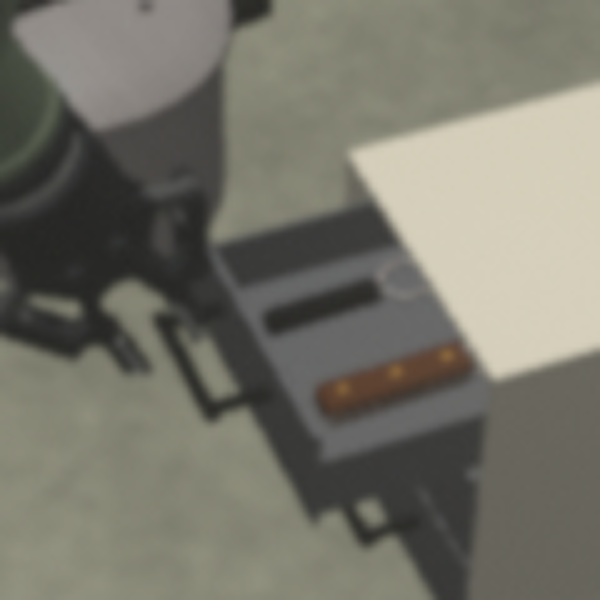

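The fingers straddle the bar: the rear tip is behind it at about (205,320) in the crop and the front tip is at (140,370). I'll close.

Call:
{"name": "servo_tool", "arguments": {"rotation": [[0,0,0],[0,0,0],[0,0,0],[0,0,0],[0,0,0]], "travel": [[0,0,0],[0,0,0],[0,0,0],[0,0,0],[0,0,0]], "claw": [1,1,1,1,1], "squeeze": 40}}

```text
time: 3.15
ee_pos: [0.536, 0.152, 0.1934]
tcp_rot: [155.1, 0.0, 96.2]
wrist_force: [-0.3, -0.9, -0.7]
grip_width: -0.0003
```

Run:
```python
from h import *
Rt=down(96.3)*R.from_euler("x",-25,degrees=True)
s=read_state(); u=np.array([np.cos(np.radians(6.3)),np.sin(np.radians(6.3)),0])
goal(s["ee_pos"]-.130*u,Rt)
```

```text
travel [  -0.2 -117.9  -54.8] rot [-0.07  0.05 -0.06] | now [0.536  0.152  0.1934] [1.5507e+02 2.0000e-02 9.6220e+01] t 3.15 F [-0.3 -0.9 -0.7] w -0.0003
```

The opening reads 0, so nothing is gripped. Looking.

Run:
```python
from h import *
s=viewer.capture("side"); t=viewer.capture("top")
crop(s,260,150,80,80,8,"d4.png"); crop(t,215,190,120,100,6,"d5.png")
print(((proj("side",[[.5369,.1529,.1927],[.531,.1525,.205],[.525,.192,.205],[.537,.113,.205]])-[260,150]+.5)*8).round(0))
```

```text
[[230. 366.]
 [214. 346.]
 [169. 272.]
 [260. 422.]]
```

View pics/d4.png

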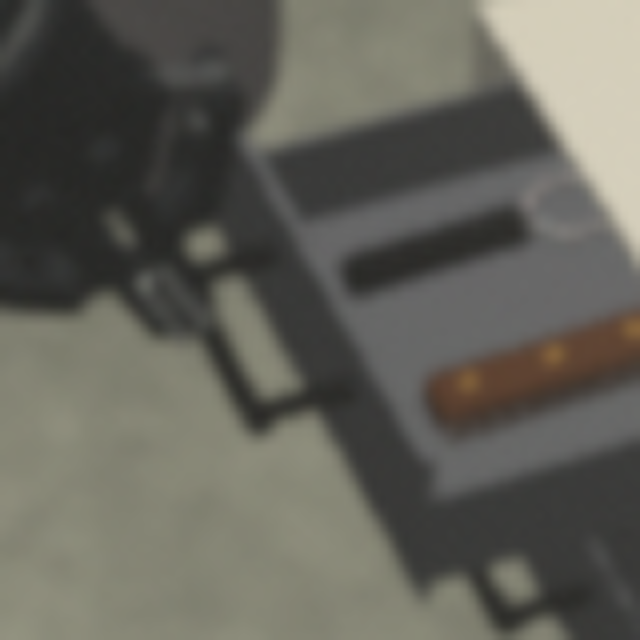

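View pics/d5.png

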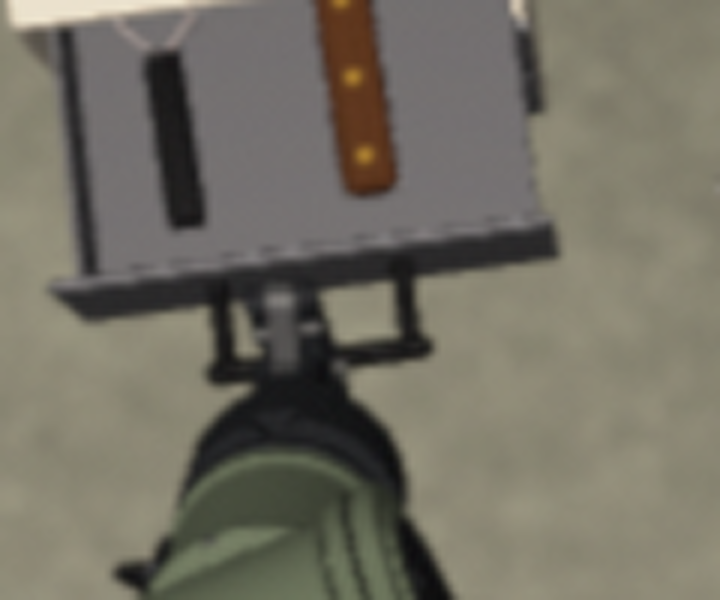

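Run:
```python
from h import *
s=viewer.capture("side"); t=viewer.capture("top")
st=read_state(); Rc=R.from_euler("xyz",st["tcp_rot"],degrees=True); z=Rc.apply([0,0,1]);p=st["ee_pos"]
print(p,z)
out=[]
for n,im,(x0,y0) in(("side",s,(260,150)),("top",t,(235,200))):
    c=cv2.resize(im[y0:y0+80,x0:x0+80],None,fx=8,fy=8,interpolation=cv2.INTER_CUBIC)
    c=np.clip(c.astype(int)*2,0,255).astype(np.uint8)
    for q,col in((p,(0,0,255)),(p-.019*z,(0,255,255)),(p-.073*z,(0,255,0)),(np.array([.525,.192,.205]),(255,0,0)),(np.array([.537,.113,.205]),(255,0,0))):
        u=((proj(n,q)[0]-[x0,y0]+.5)*8).astype(int); cv2.circle(c,tuple(map(int,u)),5,col,2)
    cv2.imwrite(f"pics/ov_{n}.png",c)
s0=cv2.imread("pics/side0.png"); u=proj("side",[[.161,.552,.199]])[0]; print(u, proj("top",[[.161,.552,.199]])[0])
```

```text
[0.5359833  0.15194829 0.1929936 ] [ 0.4186418   0.04522047 -0.90702489]
[139.99159848 128.976025  ] [ 89.13395543 419.3995651 ]
```

View pics/ov_side.png

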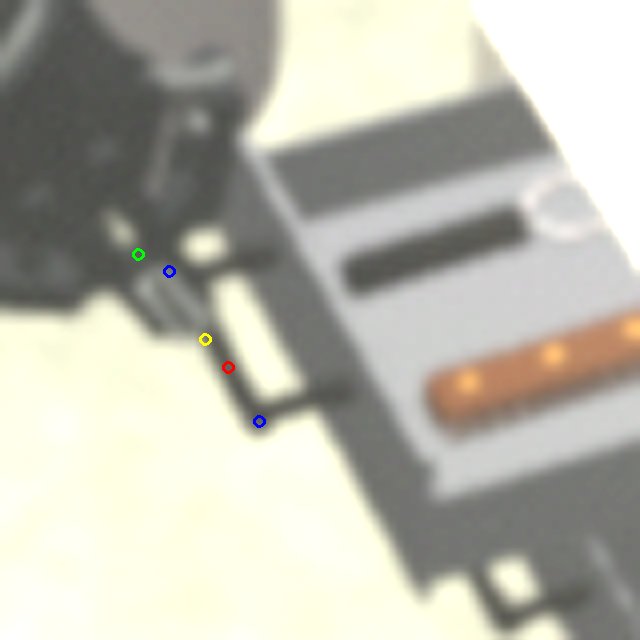

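View pics/ov_top.png

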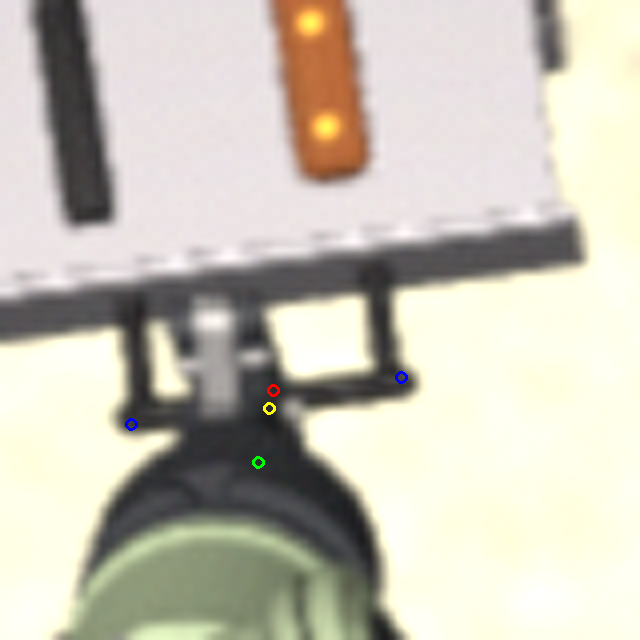

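Run:
```python
from h import *
p=np.array([.161,.552,.199]); Rc=R.from_euler("xyz",[180,0,163.74],degrees=True); y=Rc.apply([0,1,0])
ims=[]
for n,(x0,y0) in(("side",(90,60)),("top",(40,385))):
    im=cv2.imread(f"pics/{n}0.png"); c=cv2.resize(im[y0:y0+80,x0:x0+80],None,fx=5,fy=5,interpolation=cv2.INTER_CUBIC)
    c=np.clip(c.astype(int)*2,0,255).astype(np.uint8)
    for q,col in((p,(0,0,255)),(p+[0,0,.013]+.043*y,(0,255,255)),(p+[0,0,.013]-.043*y,(0,255,255)),(p+[0,0,.1],(0,255,0))):
        u=((proj(n,q)[0]-[x0,y0]+.5)*5).astype(int); cv2.circle(c,tuple(map(int,u)),4,col,2)
    ims.append(c)
h=min(i.shape[0] for i in ims); cv2.imwrite("pics/ov0.png",np.hstack([i[:h] for i in ims])); print([i.shape for i in ims])
```

```text
[(400, 400, 3), (400, 400, 3)]
```

View pics/ov0.png

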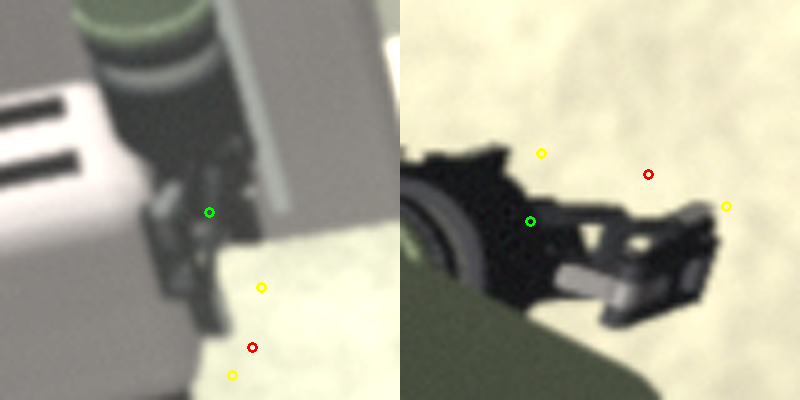

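Run:
```python
from h import *
for p in([0,0,0],[0,0,.02],[.1,.1,0],[.1,-.1,0],[-.1,-.1,0]): print(p,proj("side",[p])[0],proj("top",[p])[0])
for q in((145,288),(157,320),(75,358),(72,335)): print("side",onz("side",*q,.01).round(3))
for q in((299,424),(376,423)): print("top",onz("top",*q,.01).round(3))
s=cv2.imread("pics/side0.png"); crop(s,0,0,170,140,4,"e1.png"); crop(s,50,240,130,130,4,"e2.png")
```

```text
[0, 0, 0] [114.07628601 321.75198263] [337.7207467  464.62445849]
[0, 0, 0.02] [111.88016087 318.04855949] [337.91330496 466.85071502]
[0.1, 0.1, 0] [148.21659281 284.06713492] [298.1338055  424.78130275]
[0.1, -0.1, 0] [154.85847144 344.49572173] [374.98537481 422.73975956]
[-0.1, -0.1, 0] [ 75.74945547 364.05801052] [378.37128095 505.53809108]
side [0.092 0.081 0.01 ]
side [ 0.114 -0.033  0.01 ]
side [-0.098 -0.088  0.01 ]
side [-0.106 -0.017  0.01 ]
top [0.104 0.097 0.01 ]
top [ 0.101 -0.102  0.01 ]
```

View pics/e1.png

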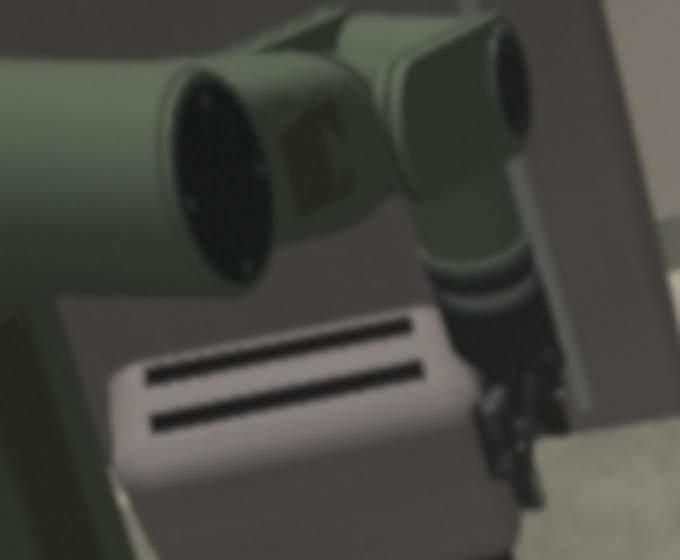

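View pics/e2.png

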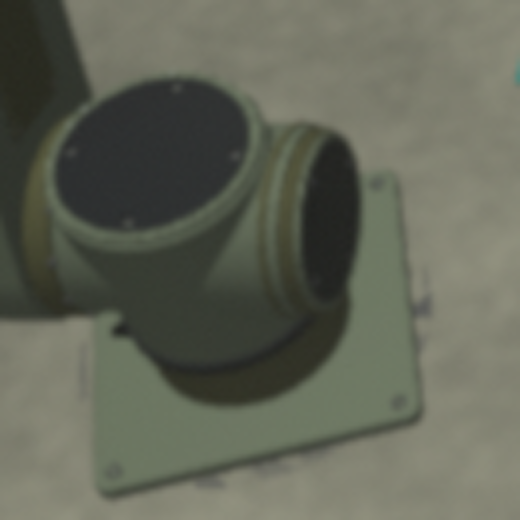

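The base plate projects correctly, but the gripper in both pictures is not where the reported TCP projects. I'll back out and triangulate the closed finger tips.

Call:
{"name": "servo_tool", "arguments": {"rotation": [[0,0,0],[0,0,0],[8,0,0],[16,0,0],[25,0,0],[25,0,0]], "travel": [[0,-10,-40],[0,-50,-70],[0,-90,-90],[0,-120,-90],[0,-130,-80],[0,-130,-80]], "claw": [1,1,1,1,1,1]}}

```text
time: 3.95
ee_pos: [0.3872, 0.1358, 0.2096]
tcp_rot: [-179.8, 0.0, 96.2]
wrist_force: [0.4, -0.1, -0.8]
grip_width: 0.0002
```

```bash
cat > ov.py <<'E'
from h import *
import sys
def run(tag,size=90,k=6,bright=1.8):
    ims={n:viewer.capture(n) for n in("side","top")}
    st=read_state(); Rc=R.from_euler("xyz",st["tcp_rot"],degrees=True); z=Rc.apply([0,0,1]);y=Rc.apply([0,1,0]);p=st["ee_pos"]
    print(p,st["tcp_rot"],st["qpos"].round(3),st["grip_width"],st["time"])
    for n,im in ims.items():
        cv2.imwrite(f"pics/{tag}_{n}_full.png",im)
        u=proj(n,p)[0]; x0=int(np.clip(u[0]-size/2,0,640-size));y0=int(np.clip(u[1]-size/2,0,480-size))
        c=cv2.resize(im[y0:y0+size,x0:x0+size],None,fx=k,fy=k,interpolation=cv2.INTER_CUBIC)
        c=np.clip(c.astype(int)*bright,0,255).astype(np.uint8)
        for q,col in((p,(0,0,255)),(p-.019*z,(0,255,255)),(p-.073*z,(0,255,0)),(p-.15*z,(255,255,0))):
            w=((proj(n,q)[0]-[x0,y0]+.5)*k).astype(int); cv2.circle(c,tuple(map(int,w)),4,col,1)
        print(n,"crop",x0,y0,k); cv2.imwrite(f"pics/{tag}_{n}.png",c)
run(sys.argv[1])
E
python3 ov.py f1
```

```text
[0.38577647 0.13541765 0.21024792] [-1.79900852e+02  5.62456834e-02  9.61895594e+01] [ 1.77610e+01  2.71400e+00  1.07929e+02 -3.80000e-02  6.94660e+01
  1.15850e+01] 0.00010694593167402385 4.05
side crop 190 161 6
top crop 230 267 6
```

View pics/f1_side.png

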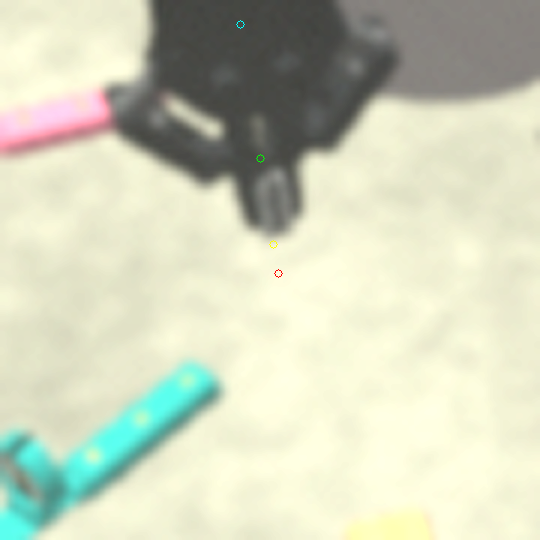

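View pics/f1_top.png

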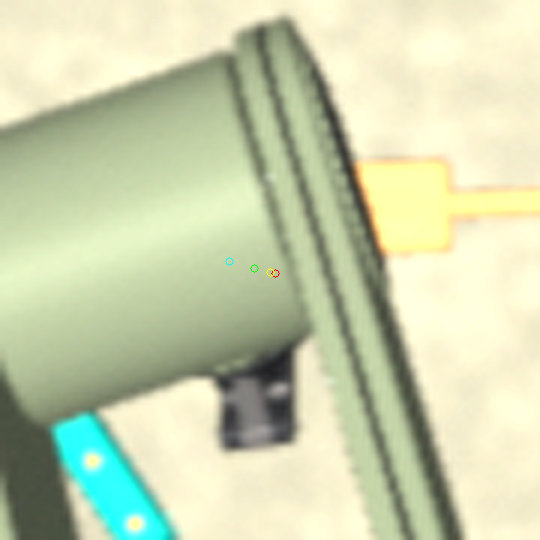

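```bash
cat > tip.py <<'E'
from h import *
im=cv2.imread("pics/f1_side_full.png"); x0,y0,k=210,170,12
c=cv2.resize(im[y0:y0+50,x0:x0+50],None,fx=k,fy=k,interpolation=cv2.INTER_CUBIC); c=np.clip(c.astype(int)*1.6,0,255).astype(np.uint8)
p=np.array([.38578,.13542,.21025]); Rc=R.from_euler("xyz",[-179.9,.056,96.19],degrees=True)
for s,col in((0,(0,0,255)),(.02,(0,165,255)),(.03,(0,255,0)),(.04,(255,0,0))):
    q=p+Rc.apply([[.011,.008,-s],[.011,-.008,-s],[-.011,-.008,-s],[-.011,.008,-s]])
    u=((proj("side",q)-[x0,y0]+.5)*k).astype(np.int32); cv2.polylines(c,[u],True,col,1)
cv2.imwrite("pics/tip.png",c)
E
python3 tip.py
```

```text
(no output)
```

View pics/tip.png

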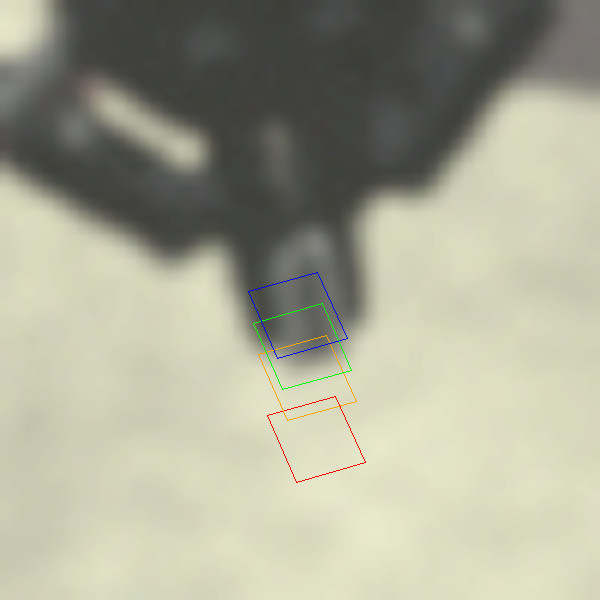

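The closed finger tips really end about 36 mm behind the reported TCP. That explains why the fingers closed above the bar. I'll allow for that and retry.

```bash
cat >> h.py <<'E'
D=.036
E
python3 - <<'E'
from h import *
Rt=down(96.3)*R.from_euler("x",-25,degrees=True)
z=Rt.apply([0,0,1]); b=np.array([.531,.1525,.205])
goal(b+(D-.04)*z,Rt); goal(b+(D+.013)*z,Rt)
E
```

```text
travel [  1.3 144.5   1.4] rot [-25.1    0.08  -0.1 ] | now [0.3858 0.1354 0.2102] [-1.799e+02  6.000e-02  9.619e+01] t 4.05 F [ 0.4  0.4 -0.2] w 0.0001
travel [  1.4 167.   49.4] rot [-25.1    0.08  -0.1 ] | now [0.3858 0.1354 0.2102] [-1.799e+02  6.000e-02  9.619e+01] t 4.05 F [ 0.4  0.4 -0.2] w 0.0001
```

Call:
{"name": "servo_tool", "arguments": {"rotation": [[-7,0,0],[-14,0,0],[-21,0,0],[-25.1,0,-0.1],[-25.1,0,-0.1],[-25.1,0,-0.1],[-25.1,0,-0.1],[-25.1,0,-0.1],[-25.1,0,-0.1],[-25.1,0,-0.1]], "travel": [[0,30,-20],[0,70,-20],[1,110,-15],[1.3,144.5,0],[1.3,144.5,1.4],[1.3,150,13],[1.3,156,26],[1.4,162,39],[1.4,167,49.4],[1.4,167,49.4]], "claw": [0.35,0.35,0.35,0.35,0.35,0.35,0.35,0.35,0.35,0.35]}}

```text
time: 5.05
ee_pos: [0.5504, 0.1548, 0.1597]
tcp_rot: [155.1, 0.1, 96.3]
wrist_force: [0.7, 0.5, -0.5]
grip_width: 0.0278
```

Call:
{"name": "servo_tool", "arguments": {"rotation": [[0,0,0],[0,0,0],[0,0,0],[0,0,0]], "travel": [[0,0,0],[0,0,0],[0,0,0],[0,0,0]], "claw": [1,1,1,1], "squeeze": 40}}

```text
time: 5.45
ee_pos: [0.5514, 0.1552, 0.1619]
tcp_rot: [154.9, 0.0, 96.3]
wrist_force: [-0.4, -0.1, 1.7]
grip_width: 0.0081
```

```bash
python3 - <<'E'
from h import *
Rt=down(96.3)*R.from_euler("x",-25,degrees=True)
s=read_state(); u=np.array([np.cos(np.radians(6.3)),np.sin(np.radians(6.3)),0])
goal(s["ee_pos"]-.132*u,Rt)
E
python3 ov.py g1
```

```text
travel [ 1.000e-01 -1.195e+02 -5.600e+01] rot [0.09 0.02 0.04] | now [0.5514 0.1552 0.1619] [1.5491e+02 4.0000e-02 9.6330e+01] t 5.45 F [-0.4 -0.1  1.7] w 0.0081
[0.55141923 0.15514586 0.16193617] [1.54911069e+02 3.36665894e-02 9.63276367e+01] [ 17.451   8.651 113.951  -8.687  33.03   17.383] 0.008260253418848715 5.55
side crop 248 156 6
top crop 223 199 6
```

View pics/g1_side.png

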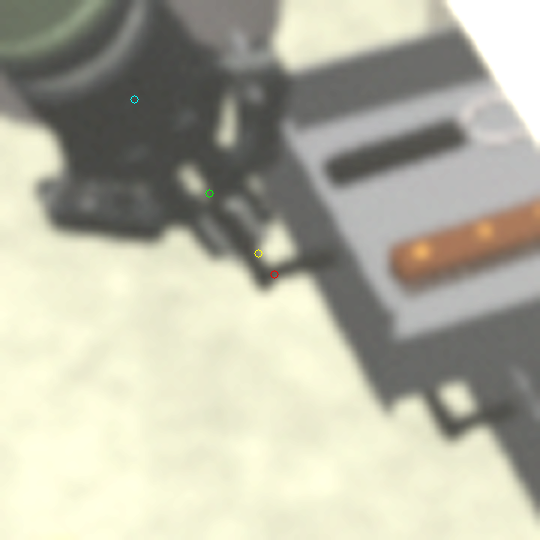

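The bar is held: the opening is 8 mm, and the picture shows the pads around it. I'll pull.

Call:
{"name": "servo_tool", "arguments": {"rotation": [[0,0,0],[0,0,0],[0,0,0],[0,0,0],[0,0,0],[0,0,0],[0,0,0],[0,0,0],[0,0,0],[0,0,0]], "travel": [[0,-9,-4.2],[0,-22,-10.3],[0,-36,-16.9],[0,-50,-23.4],[0,-64,-30],[0,-78,-36.6],[0,-92,-43.1],[0,-104,-48.7],[0,-113,-53],[0,-113,-53]], "claw": [1,1,1,1,1,1,1,1,1,1]}}

```text
time: 6.55
ee_pos: [0.4251, 0.141, 0.1619]
tcp_rot: [155.0, 0.0, 96.4]
wrist_force: [-1.0, -2.1, 7.3]
grip_width: 0.0085
```

```bash
python3 ov.py g2
```

```text
[0.42578099 0.14109098 0.16187694] [1.54957478e+02 5.00204923e-02 9.63509302e+01] [ 22.022  -2.757 126.382 -12.278  32.767  24.612] 0.008334600602264429 6.65
side crop 206 168 6
top crop 229 250 6
```

View pics/g2_side_full.png

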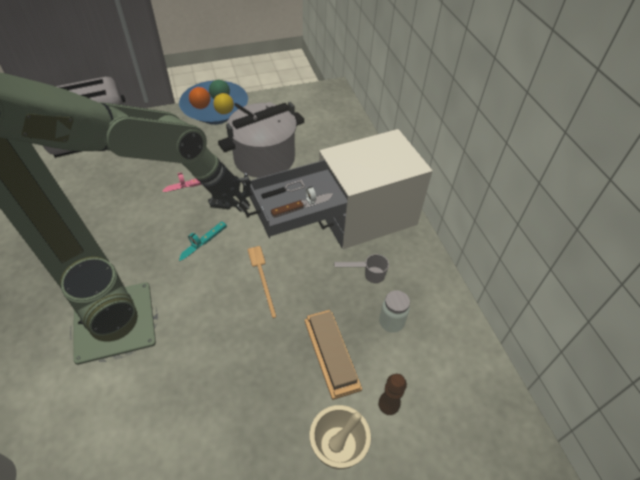

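View pics/g2_top_full.png

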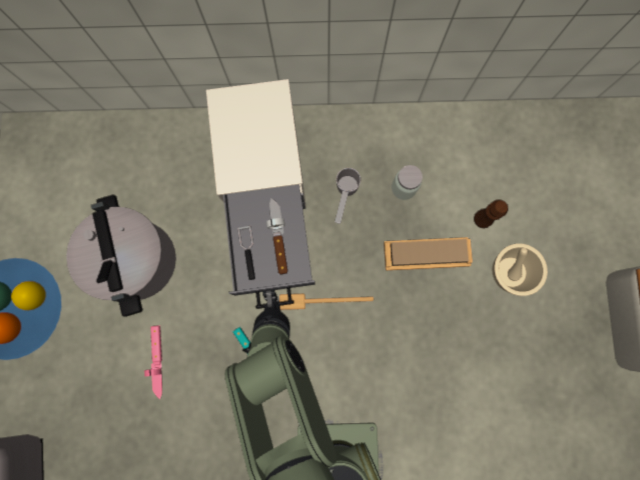

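Call:
{"name": "servo_tool", "arguments": {"rotation": [[0,0,0],[0,0,0],[0,0,0],[0,0,0],[0,0,0]], "travel": [[0,-2,-0.9],[0,-4,-1.8],[0,-6,-2.7],[0,-8,-3.6],[0,-8,-3.6]], "claw": [1,1,1,1,1], "squeeze": 25}}

```text
time: 7.15
ee_pos: [0.4176, 0.1402, 0.1619]
tcp_rot: [154.9, 0.0, 96.3]
wrist_force: [-0.3, -2.1, 7.6]
grip_width: 0.009
```

Call:
{"name": "servo_tool", "arguments": {"rotation": [[0,0,0],[0,0,0],[0,0,0],[0,0,0]], "travel": [[0,-1,-0.5],[0,-2,-0.9],[0,-3,-1.4],[0,-3,-1.4]], "claw": [1,1,1,1]}}

```text
time: 7.55
ee_pos: [0.4164, 0.1401, 0.162]
tcp_rot: [154.7, 0.1, 96.4]
wrist_force: [12.4, -2.2, -3.5]
grip_width: 0.0085
```

The force rises to 12 N after 135 mm of pull, so the drawer is at its stop. I'll release and back away.

Call:
{"name": "servo_tool", "arguments": {"rotation": [[0,0,0],[0,0,0],[0,0,0],[0,0,0],[0,0,0],[8,0,0],[16,0,0],[25,0,0],[25,0,0]], "travel": [[0,0.5,0],[0,1,0],[0,1,0],[0,0,-30],[0,0,-65],[0,-10,-100],[0,-30,-130],[0,-60,-160],[0,-60,-160]], "claw": [0.35,0.35,0.35,0.35,0.35,0.35,0.35,0.2,0.1]}}

```text
time: 8.45
ee_pos: [0.2941, 0.127, 0.2826]
tcp_rot: [179.9, -0.0, 96.3]
wrist_force: [0.8, 0.8, -0.8]
grip_width: 0.0383
```

Run:
```python
from h import *
goal([.5,.15,.3],down(188))
s=viewer.capture("side"); t=viewer.capture("top")
cv2.imwrite("pics/h_side.png",s); cv2.imwrite("pics/h_top.png",t)
crop(t,215,180,110,130,5,"h1.png"); crop(s,240,155,120,90,6,"h2.png")
```

```text
travel [  0.3 207.2 -17.2] rot [ 7.000e-02  5.000e-02 -9.169e+01] | now [0.2941 0.127  0.2826] [ 1.7993e+02 -1.0000e-02  9.6310e+01] t 8.45 F [ 0.8  0.8 -0.8] w 0.0383
```

View pics/h1.png

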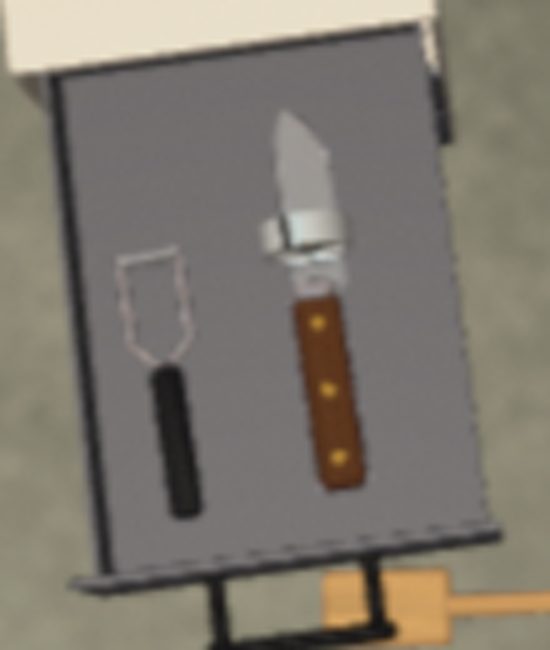

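View pics/h2.png

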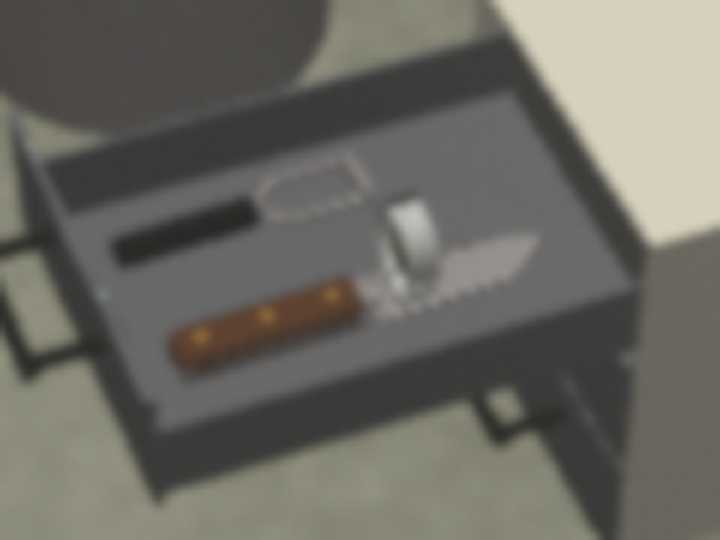

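Run:
```python
from h import *
px=lambda X,Y,x0,y0,k:(x0+(X+.5)/k-.5,y0+(Y+.5)/k-.5)
T=[onz("top",*px(*q,215,180,5),.178) for q in((340,457),(329,389),(318,322))]
S=[onz("side",*px(*q,240,155,6),.178) for q in((200,336),(267,315),(332,296))]
for A in(T,S):
    d=A[2]-A[0]; print(A[1].round(4),np.degrees(np.arctan2(d[1],d[0])),np.linalg.norm(d))
for q in((22,385) ,): print("bar L?",onz("side",*px(*q,240,155,6),.205))
a=onz("top",*px(217,645,215,180,5),.205);b=onz("top",*px(390,630,215,180,5),.205);print("bar",a,b,(a+b)/2)
for q in((505,533),(75,583)): print("front top", onz("top",*px(*q,215,180,5),.232))
```

```text
[0.5156 0.1258 0.178 ] 8.576728102684804 0.06601839702434115
[0.5171 0.1256 0.178 ] 6.837379072733322 0.06602675830544992
bar L? [0.39625295 0.08975102 0.205     ]
bar [0.39492858 0.17586558 0.205     ] [0.39971619 0.09651885 0.205     ] [0.39732238 0.13619222 0.205     ]
front top [0.44068617 0.04230618 0.232     ]
front top [0.42321705 0.23592285 0.232     ]
```

The knife is fully in view in the open drawer. Its handle middle is at about (0.516, 0.126), yaw about 8°, edge to the right. The peeler is well clear.

Run:
```python
from h import *
goal([.5175,.1258,.26],down(7.8));
```

```text
travel [-25.2 221.8  20.3] rot [ 0.12  0.   88.51] | now [0.2943 0.1265 0.2799] [1.7992e+02 7.0000e-02 9.6310e+01] t 8.55 F [ 0.2  0.1 -0.2] w 0.0384
```

Call:
{"name": "servo_tool", "arguments": {"rotation": [[0,0,8.5],[0,0,17],[0,0,25.5],[0,0,34],[0,0,42.5],[0,0,51],[0,0,59.5],[0,0,68],[0,0,76.5],[0,0,85]], "travel": [[-2,22,-10],[-5,44,-10],[-7,66,-10],[-10,88,-10],[-12,111,-10],[-15,133,-10],[-17,155,-5],[-20,177,0],[-22,200,10],[-25.2,221.8,18]], "claw": [0.06,0.06,0.06,0.06,0.06,0.06,0.06,0.06,0.06,0.06]}}

```text
time: 9.55
ee_pos: [0.5173, 0.1259, 0.2604]
tcp_rot: [179.9, 0.1, 11.0]
wrist_force: [-1.2, 0.8, 0.1]
grip_width: 0.0402
```

Call:
{"name": "servo_tool", "arguments": {"rotation": [[0,0,3.5],[0,0,3.5]], "travel": [[0,0,0],[0,0,0]], "claw": [0.06,0.06]}}

```text
time: 9.75
ee_pos: [0.5166, 0.1257, 0.2605]
tcp_rot: [179.9, 0.2, 7.8]
wrist_force: [-0.6, -0.1, 0.4]
grip_width: 0.0404
```

Run:
```python
from h import *
goal([.5175,.1258,.145],down(7.8)); goal([.5175,.1258,.126],down(7.8)); print(read_state()["qpos"])
```

```text
travel [ 1.200e+00 -1.000e-01  1.155e+02] rot [0.1  0.15 0.03] | now [0.5166 0.1257 0.2605] [1.799e+02 1.500e-01 7.830e+00] t 9.75 F [-0.6 -0.1  0.4] w 0.0404
travel [  1.2  -0.2 134.5] rot [0.1  0.15 0.03] | now [0.5166 0.1257 0.2605] [1.799e+02 1.500e-01 7.830e+00] t 9.75 F [-0.6 -0.1  0.4] w 0.0404
[ 1.24952050e+01  1.25620334e+01  8.88026728e+01 -8.60070638e-02
  7.87964609e+01  9.46829368e+01]
```

Call:
{"name": "servo_tool", "arguments": {"rotation": [[0,0,0],[0,0,0],[0,0,0],[0,0,0],[0,0,0]], "travel": [[0,0,30],[0,0,60],[0,0,90],[0,0,105],[0,0,105]], "claw": [0.06,0.06,0.06,0.06,0.06]}}

```text
time: 10.25
ee_pos: [0.5144, 0.1255, 0.1551]
tcp_rot: [179.9, 0.3, 7.9]
wrist_force: [-1.0, 0.4, 1.0]
grip_width: 0.04
```

Run:
```python
from h import *
goal([.5175,.1258,.126],down(7.8))
s=viewer.capture("side"); crop(s,240,135,120,90,6,"i1.png")
```

```text
travel [ 3.2  0.1 29.1] rot [0.09 0.31 0.12] | now [0.5144 0.1255 0.1551] [179.91   0.31   7.92] t 10.25 F [-1.   0.4  1. ] w 0.04
```

View pics/i1.png

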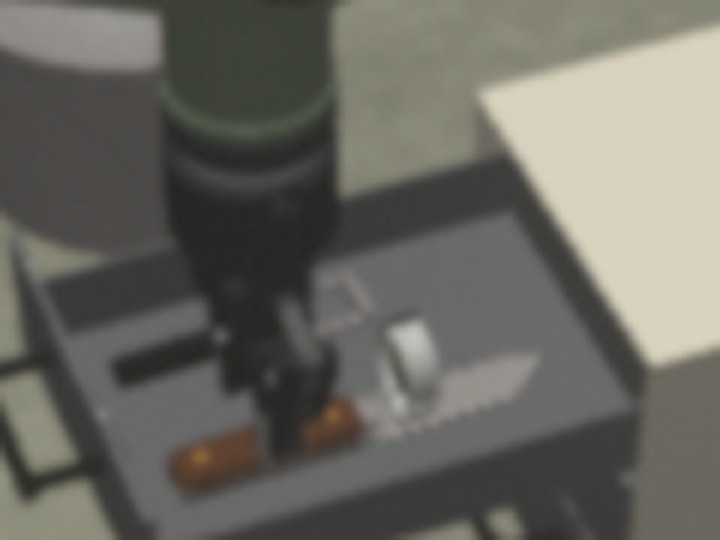

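Call:
{"name": "servo_tool", "arguments": {"rotation": [[0,0.3,0],[0,0.3,0],[0,0.3,0],[0,0.3,0],[0,0.3,0]], "travel": [[1,0,8],[2,0,15],[2,0,20],[2,0,24],[2,0,24]], "claw": [0.06,0.06,0.06,0.06,0.06]}}

```text
time: 10.8
ee_pos: [0.5187, 0.1261, 0.1334]
tcp_rot: [179.9, -0.2, 7.8]
wrist_force: [0.1, 0.0, 0.2]
grip_width: 0.0399
```

Run:
```python
from h import *
goal([.5175,.1258,.126],down(7.8))
s=viewer.capture("side"); crop(s,260,170,70,60,10,"i2.png")
```

```text
travel [-1.3  0.1  7.4] rot [ 0.05 -0.25  0.03] | now [0.5187 0.1261 0.1334] [179.95  -0.25   7.83] t 10.8 F [0.1 0.  0.2] w 0.0399
```

View pics/i2.png

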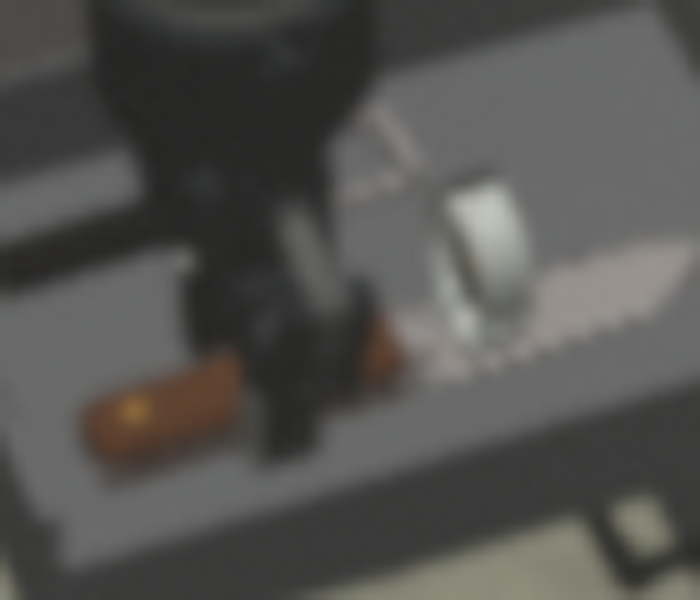

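Run:
```python
from h import *
s=viewer.capture("side"); x0,y0,k=260,170,10
c=cv2.resize(s[y0:y0+60,x0:x0+70],None,fx=k,fy=k,interpolation=cv2.INTER_CUBIC); c=np.clip(c.astype(int)*2.0,0,255).astype(np.uint8)
st=read_state();p=st["ee_pos"];Rc=R.from_euler("xyz",st["tcp_rot"],degrees=True);print(p)
for zt,col in((.160,(0,0,255)),(.170,(0,255,0)),(.180,(255,0,0))):
    q=p+Rc.apply([[.011,.020,0],[.011,.034,0],[-.011,.034,0],[-.011,.020,0]]); q[:,2]=zt
    u=((proj("side",q)-[x0,y0]+.5)*k).astype(np.int32); cv2.polylines(c,[u],True,col,1)
cv2.imwrite("pics/i3.png",c)
```

```text
[0.51911183 0.12614518 0.13400278]
```

View pics/i3.png

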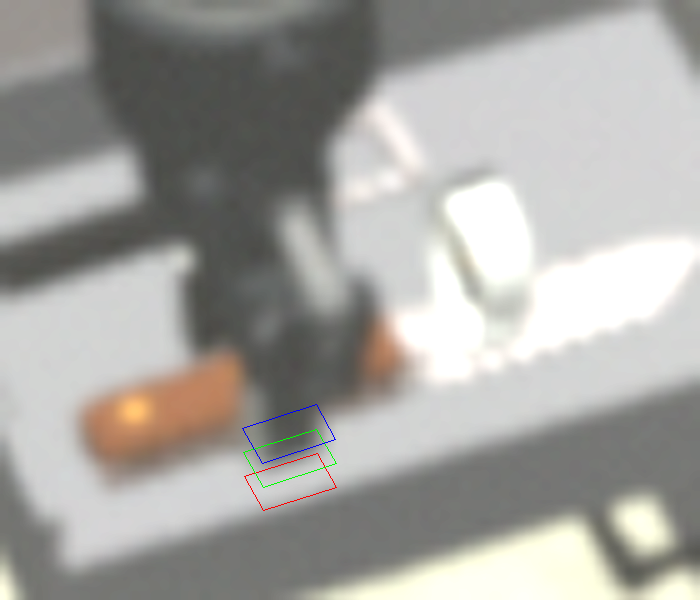

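Call:
{"name": "servo_tool", "arguments": {"rotation": [[0,0,0],[0,0,0],[0,0,0],[0,0,0]], "travel": [[-0.5,0,3],[-1,0,6],[-1,0,9],[-1,0,9.5]], "claw": [0.06,0.06,0.06,0.06]}}

```text
time: 11.3
ee_pos: [0.519, 0.1261, 0.1256]
tcp_rot: [180.0, -0.5, 7.8]
wrist_force: [-0.9, -0.5, 9.0]
grip_width: 0.0403
```

Call:
{"name": "servo_tool", "arguments": {"rotation": [[0,0,0],[0,0,0],[0,0,0],[0,0,0]], "travel": [[0,0,0],[0,0,0],[0,0,0],[0,0,0]], "claw": [0.3,0.6,1,1], "squeeze": 60}}

```text
time: 11.7
ee_pos: [0.5204, 0.1266, 0.1274]
tcp_rot: [180.0, -0.7, 7.8]
wrist_force: [-0.2, -0.1, 13.5]
grip_width: 0.0223
```

The opening is 22 mm, so the handle is gripped, with the fingertips on the drawer floor at 13 N. I'll lift slowly.

Call:
{"name": "servo_tool", "arguments": {"rotation": [[0,0,0],[0,0,0],[0,0,0],[0,0,0],[0,0,0],[0,0,0],[0,0,0]], "travel": [[0,0,-3],[0,0,-8],[0,0,-15],[0,0,-30],[0,0,-50],[0,0,-80],[0,0,-110]], "claw": [1,1,1,1,1,1,1]}}

```text
time: 12.4
ee_pos: [0.5168, 0.1258, 0.2349]
tcp_rot: [179.9, -0.2, 7.8]
wrist_force: [-0.3, -0.2, -2.1]
grip_width: 0.0225
```

Run:
```python
from h import *
goal([.5,.12,.3],down(7.8)); print(read_state()["torque"])
s=viewer.capture("side"); crop(s,240,105,120,90,6,"j1.png")
```

```text
travel [-17.3   3.6 -65.1] rot [ 0.06 -0.18  0.02] | now [0.5168 0.1258 0.2349] [179.94  -0.18   7.82] t 12.4 F [-0.3 -0.2 -2.1] w 0.0225
[-0.00903418  0.0319546  -0.03595381]
```

View pics/j1.png

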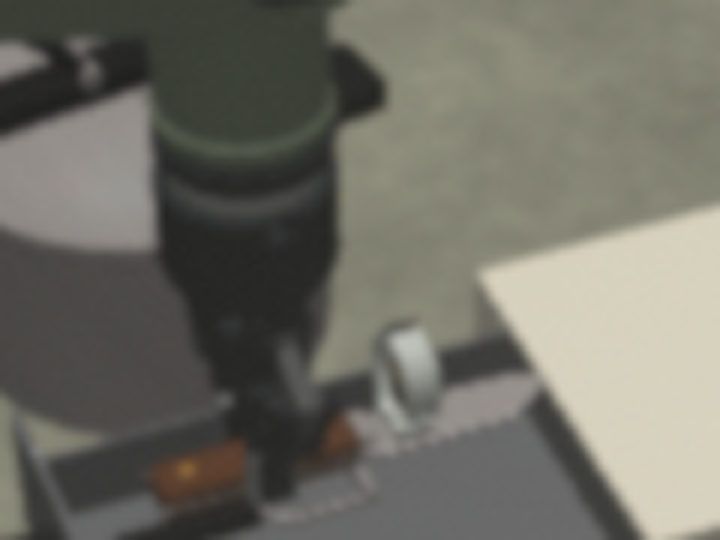

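The knife is lifted level and held firmly. I'll take it up below the top camera, blade pointing up, to read the index mark on the dial face close up.

Call:
{"name": "servo_tool", "arguments": {"rotation": [[0,0,0],[0,0,0],[0,5,0],[0,12,0],[0,20,0],[0,28,0],[0,36,0],[0,44,0],[0,52,0],[0,60,0]], "travel": [[0,0,-40],[-10,5,-85],[-20,15,-130],[-30,20,-178],[-30,30,-225],[-30,40,-272],[-30,50,-320],[-30,60,-367],[-30,70,-415],[-30,80,-463]], "claw": [1,1,1,1,1,1,1,1,1,1]}}

```text
time: 13.45
ee_pos: [0.4947, 0.0427, 0.6997]
tcp_rot: [179.8, -60.6, 8.0]
wrist_force: [0.2, 0.5, -1.6]
grip_width: 0.023
```

Run:
```python
from h import *
Rt=down(5)*R.from_euler("y",90,degrees=True)
goal([.5,.04,.90],Rt); print(read_state()["qpos"].round(1))
```

```text
travel [177.    3.8 -93.9] rot [-2.77 29.35  0.84] | now [0.4947 0.0427 0.6997] [179.78 -60.64   8.05] t 13.45 F [ 0.2  0.5 -1.6] w 0.023
[ -3.1 -18.7  81.1  11.2  57.9  78.5]
```

Call:
{"name": "servo_tool", "arguments": {"rotation": [[-0.7,7,0.2],[-1.4,14,0.4],[-2,21,0.6],[-2.8,29.3,0.8],[-2.8,29.3,0.8],[-2.8,29.3,0.8]], "travel": [[35,0,-19],[70,1,-38],[105,2,-56],[140,3,-75],[177,3.8,-93.9],[177,3.8,-93.9]], "claw": [1,1,1,1,1,1]}}

```text
time: 14.05
ee_pos: [0.5017, 0.04, 0.9015]
tcp_rot: [154.6, -89.9, 30.3]
wrist_force: [-0.7, 0.9, -0.2]
grip_width: 0.0228
```

Run:
```python
from h import *
s=read_state(); print(s["ee_pos"],s["tcp_rot"],s["qpos"].round(1),s["time"])
t=viewer.capture("top"); cv2.imwrite("pics/k0.png",t)
```

```text
[0.50165337 0.04000437 0.90145106] [154.64398783 -89.94085876  30.29709124] [ -0.6 -20.8  77.4  10.1  33.8  81.6] 14.05
```

View pics/k0.png

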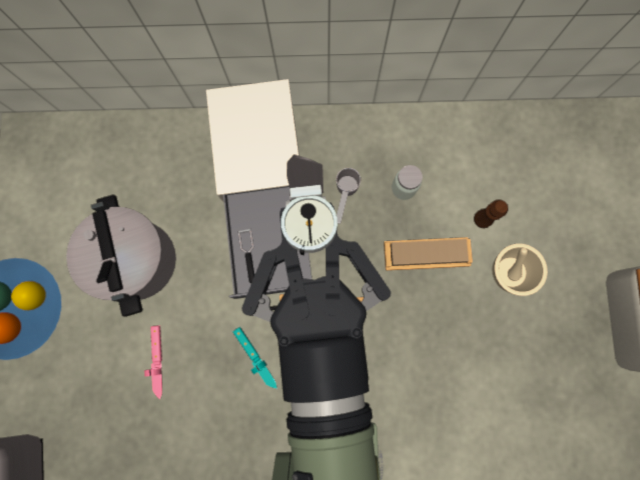

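Run:
```python
from h import *
ts=[viewer.capture("top").astype(np.float32) for _ in range(3)]
t=np.mean(ts,0); cv2.imwrite("pics/k_avg.png",t)
crop(t,270,145,76,110,5.4 and 5,"k1.png"); crop(t,276,190,64,64,10,"k2.png")
```

```text
[ WARN:0@2.414] global loadsave.cpp:1063 imwrite_ Unsupported depth image for selected encoder is fallbacked to CV_8U.
```

View pics/k1.png

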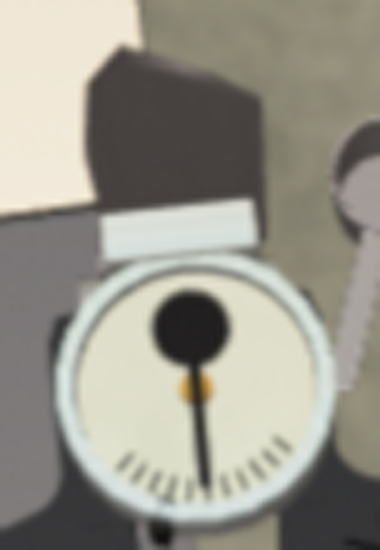

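View pics/k2.png

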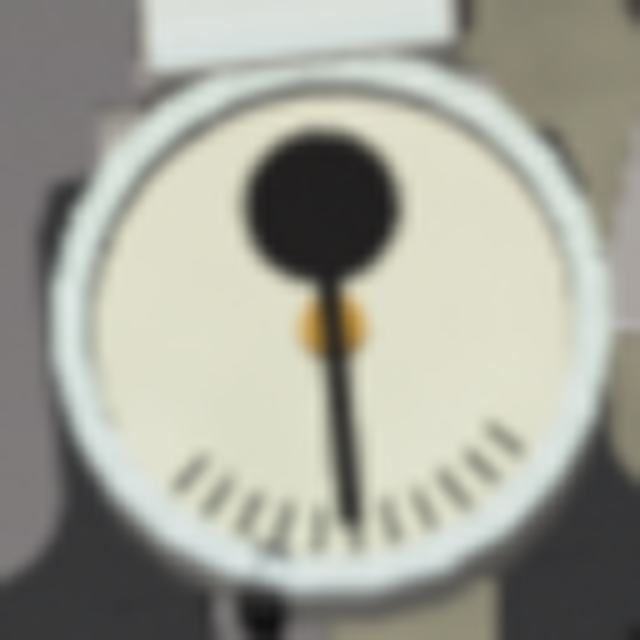

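The dial reads clearly: its centre is at (331,327) in the crop, with the index mark just outside the rim near (265,610). I'll fit the angle properly through a projected model.

```bash
cat > dial.py <<'E'
from h import *
import sys
st=read_state(); p=st["ee_pos"]; Rc=R.from_euler("xyz",st["tcp_rot"],degrees=True)
dx,dy,dz,roll=[float(v) for v in sys.argv[1:5]]; angs=[float(v) for v in sys.argv[5:]]
Rk=Rc*R.from_euler("x",180,degrees=True)*R.from_euler("x",roll,degrees=True)  # knife frame: x=tool x, y=-tool y, z=-tool z
org=p+Rc.apply(np.array([-.003,0,-.0335])+np.array([dx,dy,dz])/1000)
def K(P): return org+Rk.apply(np.atleast_2d(P)/1000)
im=cv2.imread("pics/k_avg.png"); x0,y0,k=270,185,11
c=cv2.resize(im[y0:y0+72,x0:x0+72],None,fx=k,fy=k,interpolation=cv2.INTER_CUBIC); c=np.clip(c.astype(int)*1.3,0,255).astype(np.uint8)
def pl(P,col,cl=False):
    u=((proj("top",K(P))-[x0,y0]+.5)*k).round().astype(np.int32); cv2.polylines(c,[u],cl,col,1)
th=np.linspace(0,2*np.pi,90)
for x,col in((62,(255,0,0)),(71,(0,200,0)),(80,(0,0,255))):
    for r in((22,) if x!=80 else (20,22)): pl(np.c_[np.full(90,x),-2+r*np.sin(th),38+r*np.cos(th)],col,True)
for a in angs:
    for x,col in((62,(255,0,0)),(71,(0,200,0)),(80,(0,0,255))): pl([[x,-2+r*np.sin(a),38+r*np.cos(a)] for r in(20,24)],col)
pl([[80,-2,38],[80,-2,60]],(255,0,255))
pl([[142,0,9],[62,-16,9],[62,10,9],[142,0,9]],(0,255,255))
cv2.imwrite("pics/dial.png",c)
E
python3 dial.py 0 0 0 0 .35
```

```text
(no output)
```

View pics/dial.png

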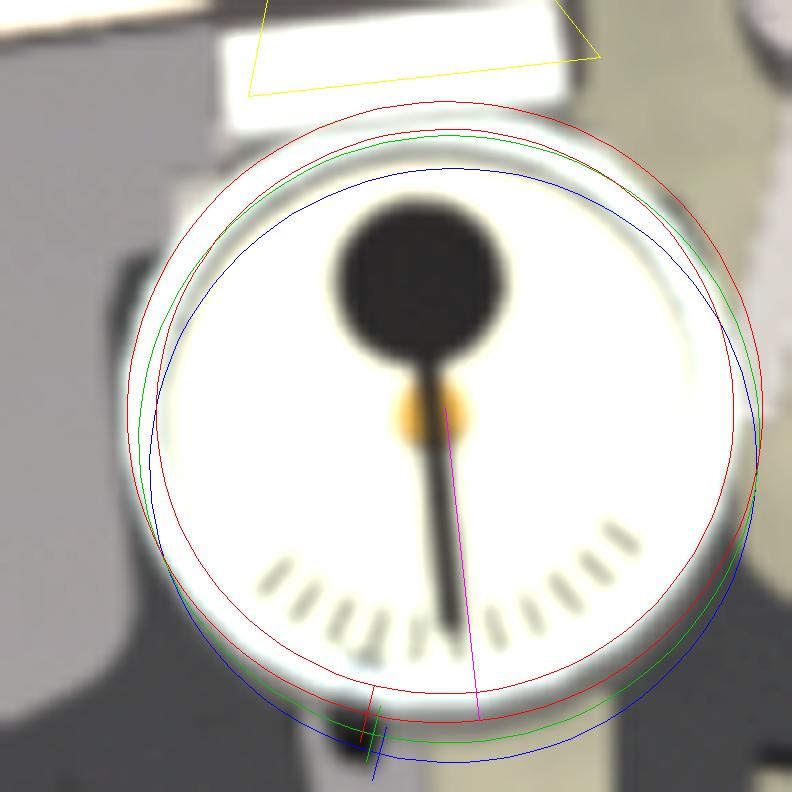

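The model lands within a millimetre. The mark's depth along the knife affects the reading here, because the view is 15° oblique. I'll tilt the knife straight at the camera to remove that.

Run:
```python
from h import *
C=ray("top",320,240)[0]; st=read_state(); Rc=R.from_euler("xyz",st["tcp_rot"],degrees=True); p=st["ee_pos"]
Rt=Rc
off=np.array([.068,.001,-.0715])
for _ in range(20):
    piv=p+Rt.apply(off); d=C-piv; d/=np.linalg.norm(d); x=Rt.apply([1,0,0])
    ax=np.cross(x,d); a=np.arcsin(np.linalg.norm(ax)); 
    if a>1e-9: Rt=R.from_rotvec(ax/np.linalg.norm(ax)*a)*Rt
print(piv,d); goal(p,Rt)
```

```text
[0.42135678 0.03137336 0.95107645] [-0.16798317 -0.02383763  0.98550161]
travel [0. 0. 0.] rot [ 0.   10.29  0.54] | now [0.5029 0.04   0.8962] [179.37 -89.46   5.58] t 14.25 F [ 0.4  1.1 -1.9] w 0.0229
```

Call:
{"name": "servo_tool", "arguments": {"rotation": [[0,5,0.3],[0,10.3,0.5],[0,10.3,0.5],[0,10.3,0.5],[0,10.3,0.5]], "travel": [[0,0,0],[0,0,0],[0,0,0],[0,0,0],[0,0,0]], "claw": [1,1,1,1,1]}}

```text
time: 14.75
ee_pos: [0.5019, 0.04, 0.9002]
tcp_rot: [-2.6, -79.9, -172.4]
wrist_force: [-0.3, -0.2, -0.9]
grip_width: 0.0228
```

```bash
python3 - <<'E'
from h import *
ts=[viewer.capture("top").astype(np.float32) for _ in range(2)]
t=np.mean(ts,0).round().astype(np.uint8); cv2.imwrite("pics/k_avg.png",t); print(read_state()["ee_pos"],read_state()["tcp_rot"])
u=proj("top",[[.421,.031,.951]])[0]; print(u)
E
sed -i 's/x0,y0,k=270,185,11/x0,y0,k=270,180,11/' dial.py
python3 dial.py 0 -.8 0 0 .36
```

```text
[0.50194409 0.04000066 0.90015833] [  -2.6595246   -79.91917745 -172.39284356]
[312.24966052 241.56243505]
```

View pics/dial.png

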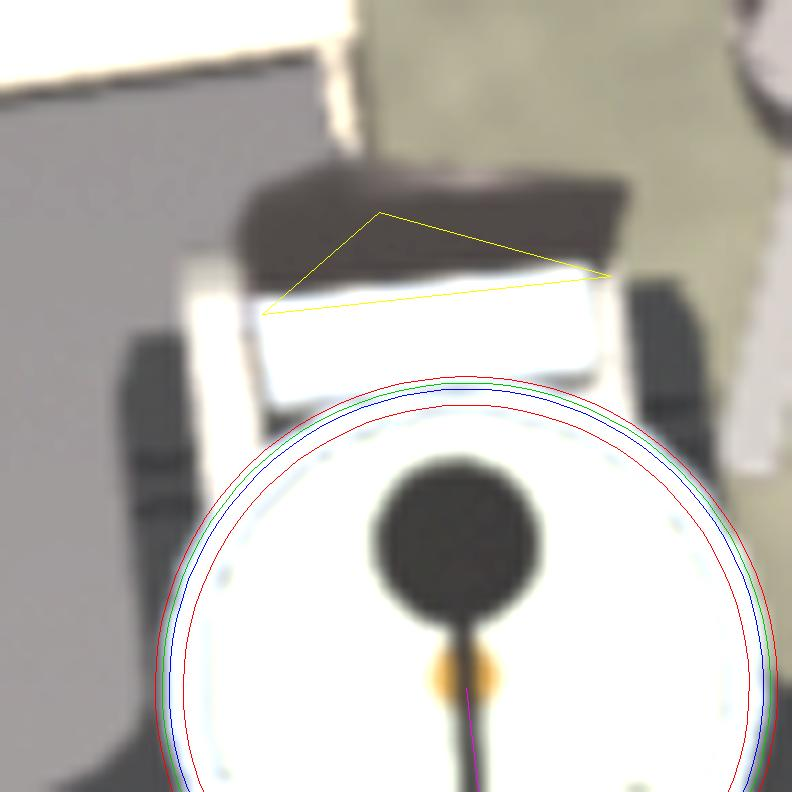

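```bash
sed -i 's/x0,y0,k=270,180,11/x0,y0,k=277,208,11/; s/\*1.3,0/*1.0,0/' dial.py
python3 dial.py -1 0 -.6 0 .36; cp pics/dial.png pics/dial2.png
python3 - <<'E'
from h import *
im=cv2.imread("pics/k_avg.png"); crop(im,277,208,70,70,11,"k3.png")
E
```

```text
(no output)
```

View pics/dial2.png

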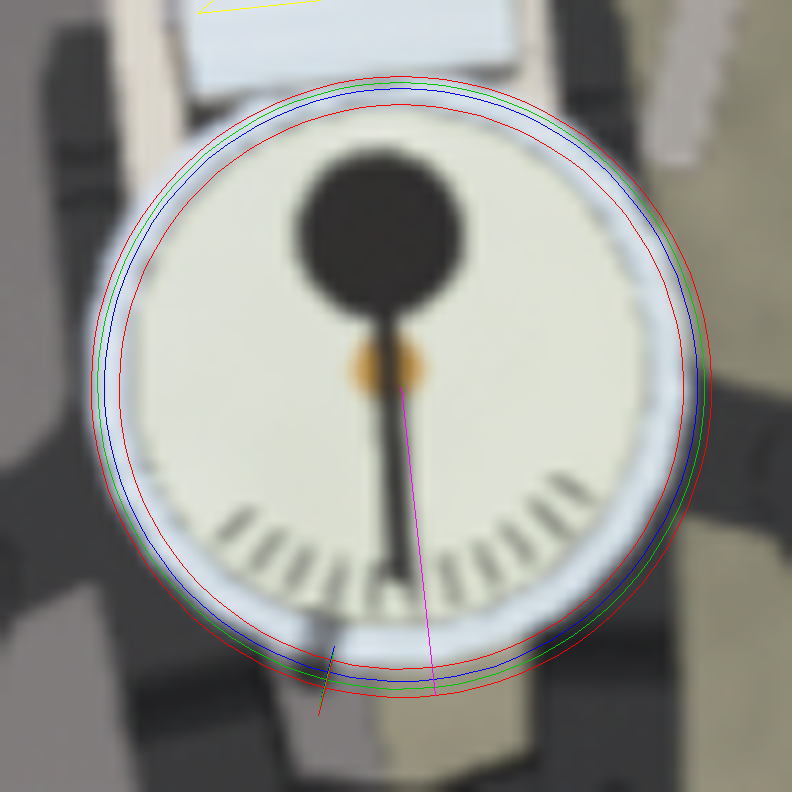

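View pics/k3.png

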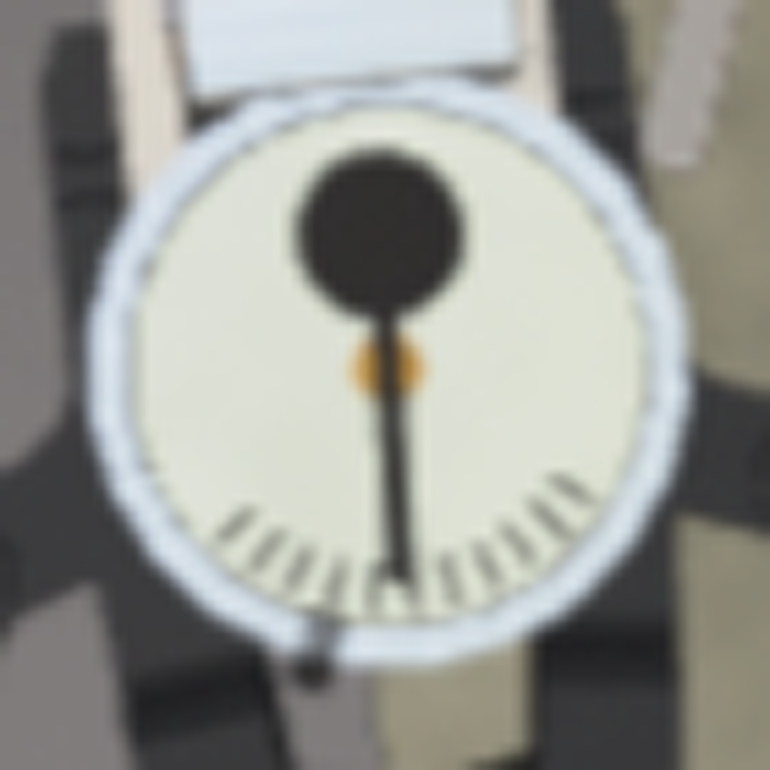

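With the dial axis along the line of sight, the numbers in this crop are:
- Pivot at (389,369).
- Mark at (318,652).
- Tick fan centred on +6° from image-down.

So the index is 20.1° ± 0.6°, or 0.35 rad. Next I'll roll the knife to 20.1° while it is pitched 65° up, which lets gravity swing the pointer, and check pointer against mark on the face.

```bash
python3 - <<'E'
from h import *
def knifeR(yaw,pitch,roll): return R.from_euler("xyz",[roll,-pitch,yaw],degrees=True)
Rk=knifeR(5,65,20.1); Rt=Rk*R.from_euler("x",180,degrees=True)
goal([.48,.04,.87],Rt)
E
cat >> h.py <<'E'
def knifeR(yaw,pitch,roll): return R.from_euler("xyz",[roll,-pitch,yaw],degrees=True)
E
```

```text
travel [-25.9  -1.7 -26.8] rot [ 19.42 -34.79   5.69] | now [0.5019 0.04   0.9002] [  -2.66  -79.92 -172.39] t 14.85 F [-0.8  0.4 -1.1] w 0.0228
```

Call:
{"name": "servo_tool", "arguments": {"rotation": [[4,-7,1],[8,-14,2.3],[12,-21,3.5],[16,-28,4.7],[19.4,-34.8,5.7],[19.4,-34.8,5.7],[19.4,-34.8,5.7],[19.4,-34.8,5.7],[19.4,-34.8,5.7],[19.4,-34.8,5.7]], "travel": [[-5,0,-5],[-10,0,-10],[-15,0,-16],[-20,-1,-21],[-25.9,-1.7,-26.8],[-25.9,-1.7,-26.8],[-25.9,-1.7,-26.8],[-25.9,-1.7,-26.8],[-25.9,-1.7,-26.8],[-25.9,-1.7,-26.8]], "claw": [1,1,1,1,1,1,1,1,1,1]}}

```text
time: 15.85
ee_pos: [0.4793, 0.0414, 0.8678]
tcp_rot: [-159.9, -64.9, 5.0]
wrist_force: [-0.3, 0.9, -2.9]
grip_width: 0.0224
```

Run:
```python
from h import *
t=viewer.capture("top"); cv2.imwrite("pics/k_avg.png",t)
st=read_state(); print(st["ee_pos"],st["tcp_rot"])
Rk=R.from_euler("xyz",st["tcp_rot"],degrees=True)*R.from_euler("x",180,degrees=True)
g=Rk.inv().apply([0,0,1]); print("expected roll",np.degrees(np.arctan2(g[1],g[2])),"pitch",np.degrees(np.arcsin(g[0])))
u=proj("top",[st["ee_pos"]+Rk.apply([.068,-.002,.0715])])[0]; print(u)
crop(t,int(u[0])-35,int(u[1])-35,70,70,11,"k4.png")
```

```text
[0.47932773 0.04141016 0.86778812] [-159.89428913  -64.89867997    5.02150714]
expected roll 20.105710869994507 pitch 64.89867997316443
[334.58557192 203.37481033]
```

View pics/k4.png

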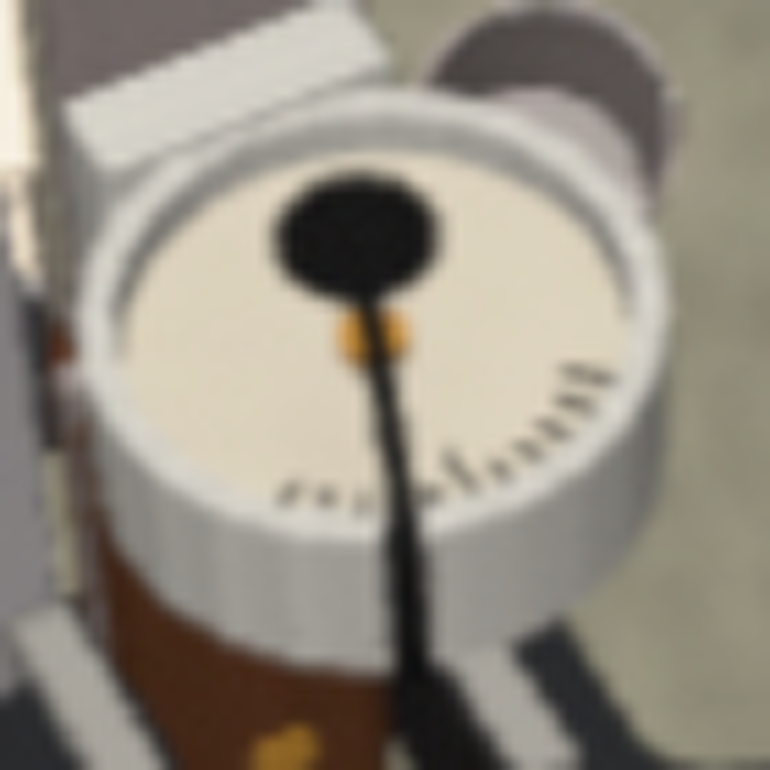

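Pointer and mark line up at a measured roll of 20.1°: the needle passes (393,460), and the mark crosses the rim at (402,525) and (410,600), all on one line. That fixes the roll. Now I'll compute the pose over the stone.

```bash
cat > stone.py <<'E'
from h import *
import sys
h=float(sys.argv[1]); off=np.array([.003+0.080,.016,-.0428])  # tool coords of edge point at knife x=87
ROLL=20.1;PITCH=-0.4
Rk=R.from_euler("xyz",[ROLL,PITCH,1.3],degrees=True); Rt=Rk*R.from_euler("x",180,degrees=True)
tgt=np.array([.538,-.259,.049+h])
goal(tgt-Rt.apply(off),Rt); print((tgt-Rt.apply(off)).round(4))
E
python3 stone.py .15; python3 stone.py .06; python3 -c "
from h import *;print(read_state()['qpos'].round(1))"
```

```text
travel [-658.1  340.5  146.6] rot [ -2.12 -59.41  25.26] | now [0.4793 0.0414 0.8678] [-159.89  -64.9     5.02] t 15.9 F [ 0.1  0.1 -1.7] w 0.0226
[ 0.4546 -0.2312  0.1637]
travel [-739.6  353.6  182.5] rot [ -2.12 -59.41  25.26] | now [0.4793 0.0414 0.8678] [-159.89  -64.9     5.02] t 15.9 F [ 0.1  0.1 -1.7] w 0.0226
[ 0.4546 -0.2312  0.0737]
[-31.5  -8.6  52.7  51.6  87.3  62.7]
```

Call:
{"name": "servo_tool", "arguments": {"rotation": [[-0.1,-3.7,1.6],[-0.3,-7.4,3.1],[-0.4,-11,4.7],[-0.5,-14.7,6.3],[-0.7,-18.4,7.8],[-0.8,-22.1,9.4],[-0.9,-25.8,11],[-1,-29.5,12.5],[-1.2,-33.2,14.1],[-1.3,-36.8,15.7]], "travel": [[-40.8,21.1,9.1],[-81.6,42.2,18.2],[-122.4,63.3,27.3],[-163.2,84.4,36.4],[-204,105.5,45.5],[-244.8,126.7,54.5],[-285.6,147.8,63.6],[-326.4,168.9,72.7],[-367.2,190,81.8],[-408,211.1,90.9]], "claw": [1,1,1,1,1,1,1,1,1,1]}}

```text
time: 16.9
ee_pos: [0.4641, -0.1286, 0.4296]
tcp_rot: [-159.4, -24.8, 2.4]
wrist_force: [-0.2, -0.2, -0.4]
grip_width: 0.0227
```

```bash
python3 stone.py .15
```

```text
travel [-124.1  178.4  184.5] rot [ -0.75 -22.5    9.51] | now [ 0.4641 -0.1286  0.4296] [-159.39  -24.8     2.41] t 16.9 F [-0.2 -0.2 -0.4] w 0.0227
[ 0.4546 -0.2312  0.1637]
```

Call:
{"name": "servo_tool", "arguments": {"rotation": [[-0.1,-3.2,1.4],[-0.2,-6.4,2.7],[-0.3,-9.6,4.1],[-0.4,-12.8,5.4],[-0.5,-16,6.8],[-0.6,-19.3,8.2],[-0.75,-22.5,9.5],[-0.75,-22.5,9.5]], "travel": [[-17.7,25.5,26.4],[-35.4,51,52.8],[-53.1,76.5,79.2],[-70.8,102,105.6],[-88.5,127.5,132],[-106.2,153,158.4],[-124.1,178.4,184.5],[-124.1,178.4,184.5]], "claw": [1,1,1,1,1,1,1,1]}}

```text
time: 17.7
ee_pos: [0.4542, -0.2298, 0.16]
tcp_rot: [-159.6, -0.1, 1.3]
wrist_force: [0.0, 1.3, -2.3]
grip_width: 0.0228
```

```bash
python3 stone.py .03; python3 stone.py 0.01
python3 - <<'E'
from h import *
cv2.imwrite("pics/l_side.png",viewer.capture("side")); cv2.imwrite("pics/l_top.png",viewer.capture("top"))
E
```

```text
travel [  0.3  41.9 108.5] rot [-0.35  0.33 -0.09] | now [ 0.4542 -0.2298  0.16  ] [-1.5955e+02 -6.0000e-02  1.3300e+00] t 17.7 F [ 0.   1.3 -2.3] w 0.0228
[ 0.4546 -0.2312  0.0437]
travel [  0.2  48.9 127.2] rot [-0.35  0.33 -0.09] | now [ 0.4542 -0.2298  0.16  ] [-1.5955e+02 -6.0000e-02  1.3300e+00] t 17.7 F [ 0.   1.3 -2.3] w 0.0228
[ 0.4546 -0.2312  0.0237]
```

View pics/l_side.png

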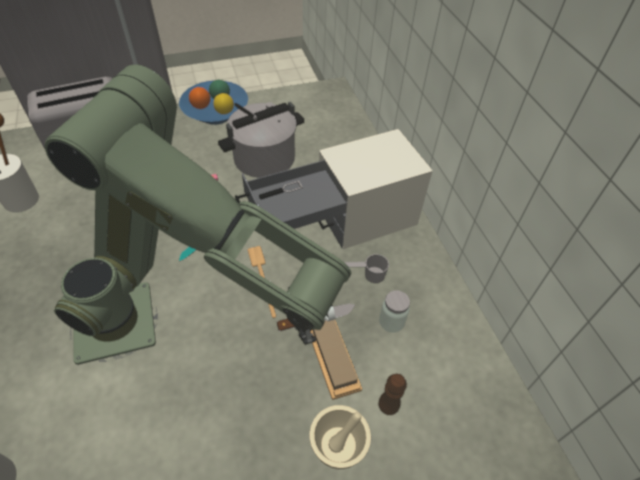

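View pics/l_top.png

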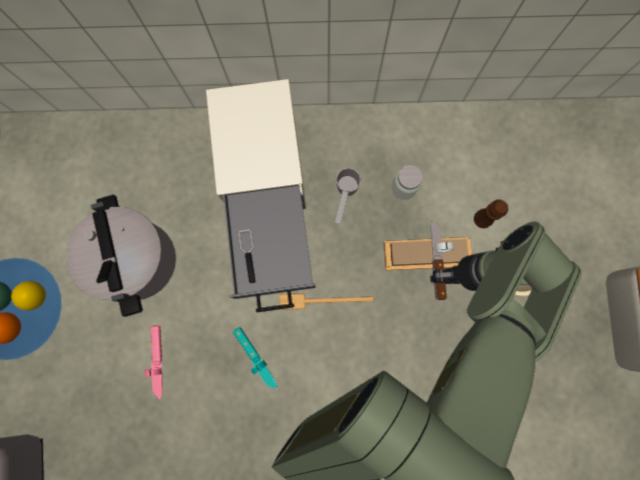

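Call:
{"name": "servo_tool", "arguments": {"rotation": [[-0.3,0.3,0],[-0.3,0.3,0],[-0.3,0.3,0],[-0.3,0.3,0],[-0.3,0.3,0],[-0.3,0.3,0]], "travel": [[0,12,30],[0,23,60],[0,34,88],[0.3,41.9,108.5],[0.3,41.9,108.5],[0.3,41.9,108.5]], "claw": [1,1,1,1,1,1]}}

```text
time: 18.4
ee_pos: [0.4576, -0.2328, 0.0509]
tcp_rot: [-160.2, -0.9, 1.2]
wrist_force: [0.4, 0.2, -1.5]
grip_width: 0.0228
```

```bash
cat > kn.py <<'E'
from h import *
import sys
tag=sys.argv[1]
ims={n:viewer.capture(n) for n in("side","top")}
st=read_state(); Rc=R.from_euler("xyz",st["tcp_rot"],degrees=True); Rk=Rc*R.from_euler("x",180,degrees=True)
org=st["ee_pos"]+Rc.apply([-.004,0,-.0338]); Kp=lambda P: org+Rk.apply(np.atleast_2d(P)/1000)
print(st["ee_pos"].round(4),st["tcp_rot"].round(2),np.round(st["wrist_force"],1),np.round(st["torque"],2),"edge ends",Kp([[52,-16,9],[90,-16,9],[118,-16,9]]).round(4))
c0,s0=np.cos(np.radians(1.3)),np.sin(np.radians(1.3))
SR=R.from_euler("z",1.3,degrees=True)
for n,im in ims.items():
    cv2.imwrite(f"pics/{tag}_{n}_full.png",im)
    u=proj(n,Kp([70,0,20]))[0]; w,h_,k=90,80,8; x0,y0=int(u[0]-45),int(u[1]-40)
    c=cv2.resize(im[y0:y0+h_,x0:x0+w],None,fx=k,fy=k,interpolation=cv2.INTER_CUBIC); c=np.clip(c.astype(int)*1.3,0,255).astype(np.uint8); cv2.imwrite(f"pics/{tag}_{n}_raw.png",c)
    def pl(W,col):
        q=((proj(n,W)-[x0,y0]+.5)*k).round().astype(np.int32); cv2.polylines(c,[q],False,col,1)
    pl(Kp([[52,-16,9],[118,-16,9],[142,4,9],[130,10,9],[47,10,9],[47,-12,9]]),(0,0,255))
    pl(Kp([[-47,-12,18],[47,-12,18],[47,12,18],[-47,12,18],[-47,-12,18]]),(255,0,0))
    th=np.linspace(0,2*np.pi,60); pl(Kp(np.c_[np.full(60,71),-2+22*np.sin(th),38+22*np.cos(th)]),(0,255,0))
    pl(SR.apply(np.array([[-30,-100,52],[30,-100,52],[30,100,52],[-30,100,52],[-30,-100,52]])/1000)+[.538,-.259,0],(255,0,255))
    cv2.imwrite(f"pics/{tag}_{n}.png",c)
E
python3 kn.py m1
```

```text
[ 0.4579 -0.2332  0.0511] [-160.25   -0.97    1.21] [-0.8 -0.4 -1.4] [-0.29  0.08  0.03] edge ends [[ 0.5059 -0.2617  0.0868]
 [ 0.5439 -0.2609  0.0874]
 [ 0.5719 -0.2604  0.0879]]
```

View pics/m1_side.png

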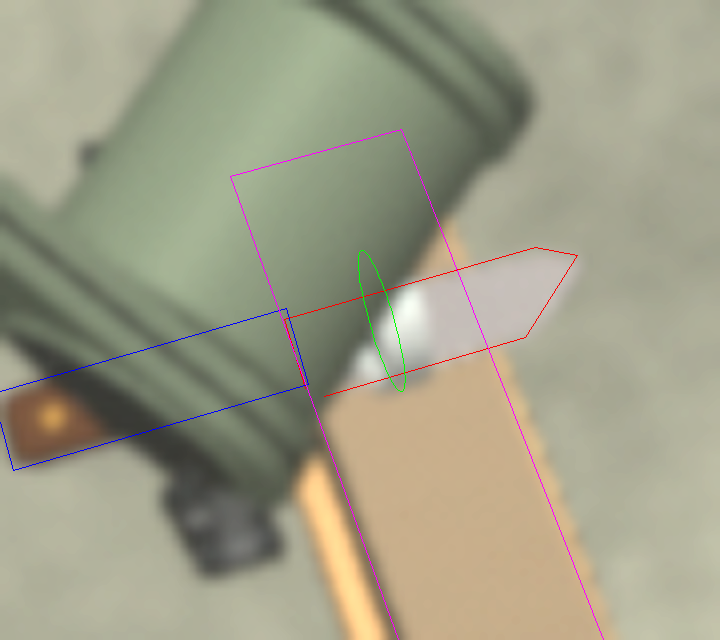

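View pics/m1_top.png

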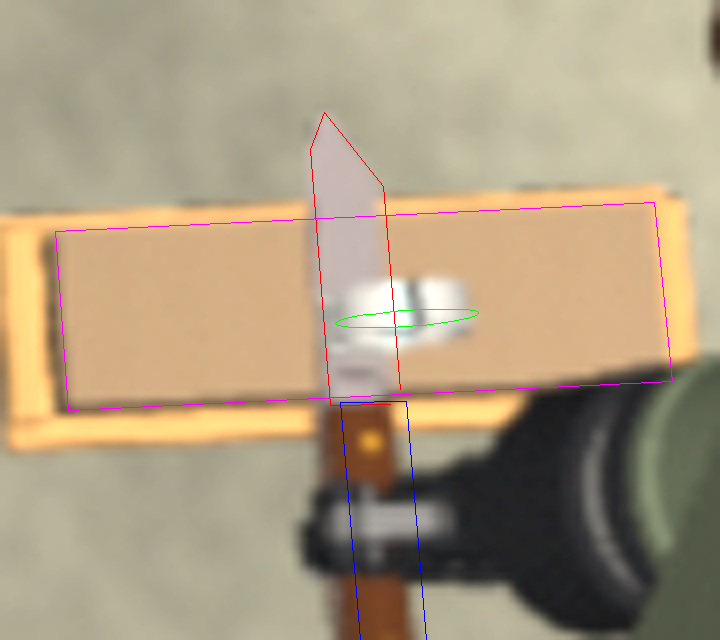

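The knife sits over the stone as modelled, within about 3 mm and parallel to the stone's short side. I'll go down in guarded steps.

```bash
cat > dn.py <<'E'
from h import *
import sys
dx,dy,dz=[float(v)/1000 for v in sys.argv[1:4]]; pitch=float(sys.argv[4]) if len(sys.argv)>4 else -.4; roll=float(sys.argv[5]) if len(sys.argv)>5 else 20.1
st=read_state()
Rt=R.from_euler("xyz",[roll,pitch,1.3],degrees=True)*R.from_euler("x",180,degrees=True)
goal(st["ee_pos"]+[dx,dy,dz],Rt)
Rk=R.from_euler("xyz",st["tcp_rot"],degrees=True)*R.from_euler("x",180,degrees=True); g=Rk.inv().apply([0,0,1]); print("roll",np.degrees(np.arctan2(g[1],g[2])).round(2),"pitch",np.degrees(np.arcsin(g[0])).round(2),"torque",np.round(st["torque"],2))
E
python3 dn.py -3 0 -25
```

```text
travel [-3.4  8.4 23.5] rot [ 0.35 -0.57  0.11] | now [ 0.4579 -0.2332  0.0511] [-160.25   -0.97    1.21] t 18.5 F [-0.8 -0.4 -1.4] w 0.0226
roll 19.75 pitch 0.97 torque [-0.29  0.08  0.03]
```

Call:
{"name": "servo_tool", "arguments": {"rotation": [[0,-0.3,0],[0.2,-0.5,0.1],[0.3,-0.5,0.1],[0.3,-0.5,0.1],[0.3,-0.5,0.1],[0.3,-0.5,0.1]], "travel": [[-1,3,8],[-2,6,16],[-3.4,8.4,23.5],[-3.4,8.4,23.5],[-3.4,8.4,23.5],[-3.4,8.4,23.5]], "claw": [1,1,1,1,1,1]}}

```text
time: 19.1
ee_pos: [0.4536, -0.2325, 0.0237]
tcp_rot: [-159.8, -0.2, 1.3]
wrist_force: [-0.8, -0.3, -1.7]
grip_width: 0.0224
```

```bash
python3 dn.py 0 0 -5; python3 kn.py m2
```

```text
travel [-0.   1.7  4.7] rot [-0.11  0.15 -0.07] | now [ 0.4536 -0.2325  0.0237] [-159.79   -0.23    1.28] t 19.1 F [-0.8 -0.3 -1.7] w 0.0224
roll 20.21 pitch 0.23 torque [-0.25  0.05 -0.01]
[ 0.4536 -0.2326  0.0238] [-159.8    -0.24    1.28] [-0.3  0.3 -1.1] [-0.21  0.06  0.  ] edge ends [[ 0.5021 -0.2613  0.0587]
 [ 0.5401 -0.2604  0.0588]
 [ 0.5681 -0.2598  0.0589]]
```

View pics/m2_top.png

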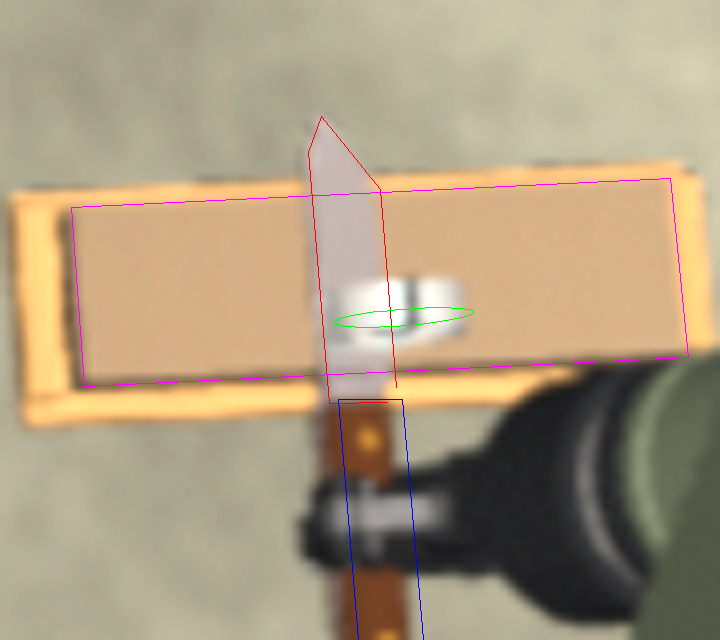

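View pics/m2_side.png

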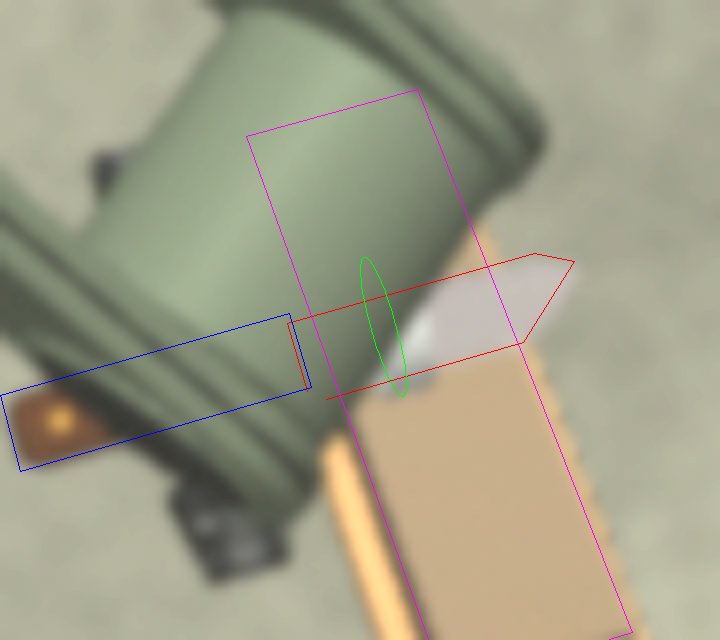

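Call:
{"name": "servo_tool", "arguments": {"rotation": [[-0.1,0.1,0],[-0.1,0.1,0],[-0.1,0.1,0],[-0.1,0.1,0]], "travel": [[0,0.7,1.9],[0,1.3,3.8],[0,1.7,4.7],[0,1.7,4.7]], "claw": [1,1,1,1]}}

```text
time: 19.6
ee_pos: [0.4533, -0.2323, 0.0185]
tcp_rot: [-159.9, -0.3, 1.3]
wrist_force: [-0.4, -1.0, -2.1]
grip_width: 0.0226
```

Call:
{"name": "servo_tool", "arguments": {"rotation": [[0,0,0],[0,0,0],[0,0,0]], "travel": [[0,0.3,0.9],[0,0.3,0.9],[0,0.3,0.9]], "claw": [1,1,1]}}

```text
time: 19.9
ee_pos: [0.4534, -0.2324, 0.0177]
tcp_rot: [-159.9, -0.3, 1.3]
wrist_force: [0.1, 0.3, -2.0]
grip_width: 0.0223
```

Call:
{"name": "servo_tool", "arguments": {"rotation": [[0,0,0],[0,0,0],[0,0,0]], "travel": [[0,0.3,0.9],[0,0.3,0.9],[0,0.3,0.9]], "claw": [1,1,1]}}

```text
time: 20.2
ee_pos: [0.4536, -0.2324, 0.0169]
tcp_rot: [-159.9, -0.3, 1.3]
wrist_force: [-0.3, 0.2, 0.0]
grip_width: 0.0226
```

```bash
python3 dn.py 0 0 -1
```

```text
travel [-0.   0.3  0.9] rot [-0.01  0.04 -0.07] | now [ 0.4536 -0.2324  0.0169] [-159.89   -0.34    1.25] t 20.2 F [-0.3  0.2  0. ] w 0.0226
roll 20.11 pitch 0.34 torque [-0.2   0.01  0.  ]
```

Call:
{"name": "servo_tool", "arguments": {"rotation": [[0,0,0],[0,0,0],[0,0,0]], "travel": [[0,0.1,0.4],[0,0.1,0.4],[0,0.1,0.4]], "claw": [1,1,1]}}

```text
time: 20.5
ee_pos: [0.4535, -0.2323, 0.0166]
tcp_rot: [-159.9, -0.3, 1.3]
wrist_force: [-0.7, -0.9, 1.7]
grip_width: 0.0227
```

Call:
{"name": "servo_tool", "arguments": {"rotation": [[0,0,0],[0,0,0]], "travel": [[0,0,0],[0,0,0]], "claw": [1,1]}}

```text
time: 20.7
ee_pos: [0.4535, -0.2323, 0.0165]
tcp_rot: [-159.9, -0.3, 1.3]
wrist_force: [-1.9, -0.0, 3.5]
grip_width: 0.0229
```

```bash
python3 dn.py 0 0 -1;python3 kn.py m3; python3 dn.py 0 0 -1
```

```text
travel [-0.   0.3  0.9] rot [-0.02  0.05 -0.07] | now [ 0.4535 -0.2323  0.0165] [-159.88   -0.33    1.25] t 20.7 F [-1.9 -0.   3.5] w 0.0229
roll 20.12 pitch 0.33 torque [ 0.   -0.11  0.05]
[ 0.4535 -0.2323  0.0165] [-159.89   -0.33    1.25] [-1.8  0.5  2.7] [-0.   -0.1   0.13] edge ends [[ 0.502  -0.261   0.0515]
 [ 0.54   -0.2602  0.0517]
 [ 0.5679 -0.2596  0.0518]]
travel [-0.   0.3  0.9] rot [-0.01  0.05 -0.07] | now [ 0.4535 -0.2323  0.0165] [-159.89   -0.33    1.25] t 20.8 F [-1.8  0.5  2.7] w 0.0223
roll 20.11 pitch 0.33 torque [-0.   -0.1   0.13]
```

Contact: the vertical force went from −1.7 N (the knife's weight) to about +3 N. The moment puts the contact near the middle of the edge. I'll check the picture and average the force.

Run:
```python
from h import *
F=[];M=[];T=[];S=[];P=[]
for i in range(8):
    T.append(viewer.capture("top").astype(float)); s=read_state(); F.append(s["wrist_force"]);M.append(s["torque"]);P.append(np.r_[s["ee_pos"],s["tcp_rot"]])
print(np.mean(F,0).round(2),np.std(F,0).round(2),np.mean(M,0).round(3),np.std(M,0).round(3)); print(np.mean(P,0).round(4),np.std(P,0).round(4))
t=np.mean(T,0).round().astype(np.uint8); cv2.imwrite("pics/n_top.png",t); st=s
Rc=R.from_euler("xyz",st["tcp_rot"],degrees=True); Rk=Rc*R.from_euler("x",180,degrees=True); org=st["ee_pos"]+Rc.apply([-.004,0,-.0338])
x0,y0,k=410,225,14
for a in (.25,.30,.35,.40,.45):
    print(a,((proj("top",org+Rk.apply([[71,-2+22*np.sin(a),38+22*np.cos(a)]])/1000)[0]-[x0,y0]+.5)*k).round(0)) if 0 else None
c=cv2.resize(t[y0:y0+55,x0:x0+55],None,fx=k,fy=k,interpolation=cv2.INTER_CUBIC); cv2.imwrite("pics/n1.png",c)
def pr(Pt): return ((proj("top",org+Rk.apply(np.atleast_2d(Pt)/1000))-[x0,y0]+.5)*k).round(0).tolist()
print("mark .35",pr([71,-2+23*np.sin(.35),38+23*np.cos(.35)]),"mark .45",pr([71,-2+23*np.sin(.45),38+23*np.cos(.45)]),"rim ends y",pr([[71,-24,38],[71,20,38]]),"edge",pr([[52,-16,9],[118,-16,9]]),"spine",pr([[60,10,9],[120,10,9]]))
```

```text
[-0.85  0.14  2.92] [0.33 0.4  0.48] [-0.004 -0.141  0.085] [0.024 0.036 0.028]
[ 4.535000e-01 -2.323000e-01  1.640000e-02 -1.598848e+02 -3.297000e-01
  1.250200e+00] [0.     0.     0.     0.0021 0.0019 0.0011]
mark .35 [[345.0, 433.0]] mark .45 [[332.0, 433.0]] rim ends y [[420.0, 449.0], [214.0, 449.0]] edge [[306.0, 571.0], [277.0, 226.0]] spine [[183.0, 529.0], [157.0, 213.0]]
```

View pics/n1.png

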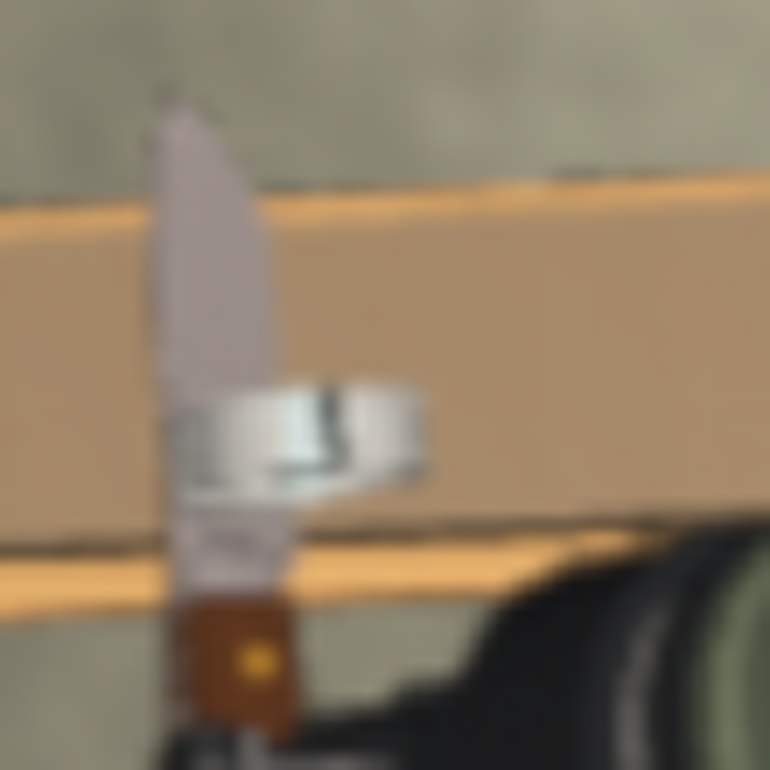

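View pics/m3_side.png

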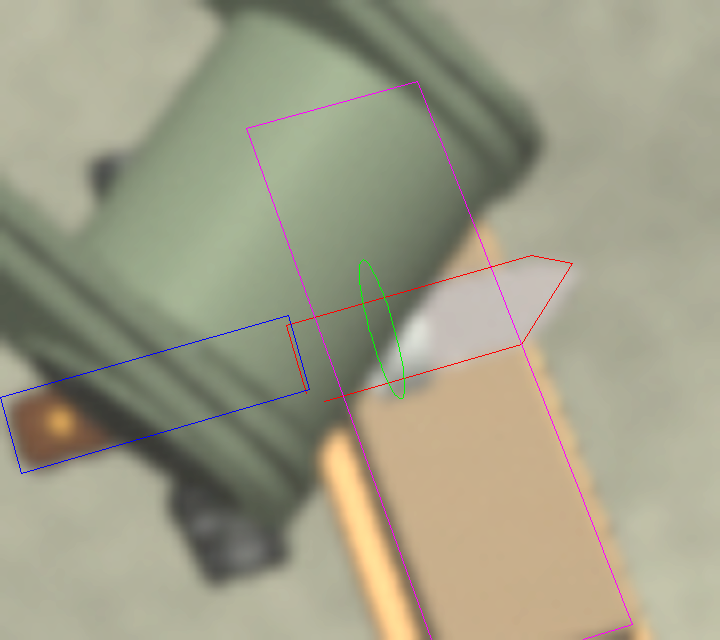

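Mark at (335,430) and needle tip at (335,465) line up in the top view as well. The moment suggests the contact is nearer the handle end of the edge, so I'll lower the tip by a small fraction of a degree and watch the moment.

Call:
{"name": "servo_tool", "arguments": {"rotation": [[0,-0.3,0],[0,-0.3,0],[0,-0.3,0],[0,-0.3,0],[0,-0.3,0]], "travel": [[0,-0.1,-0.3],[0,-0.1,-0.3],[0,-0.1,-0.3],[0,-0.1,-0.3],[0,-0.1,-0.3]], "claw": [1,1,1,1,1]}}

```text
time: 21.7
ee_pos: [0.4534, -0.2323, 0.0166]
tcp_rot: [-159.9, -0.0, 1.4]
wrist_force: [-2.1, -0.6, 4.5]
grip_width: 0.0225
```

```bash
cat > avg.py <<'E'
from h import *
F=[];M=[];P=[]
for i in range(8):
    viewer.capture("top"); s=read_state(); F.append(s["wrist_force"]);M.append(s["torque"]);P.append(np.r_[s["ee_pos"],s["tcp_rot"]])
F=np.mean(F,0);M=np.mean(M,0);P=np.mean(P,0)
dF=F-[-.3,0,-1.75]; print("F",F.round(2),"M",M.round(3),"pose",P.round(4),"w",s["grip_width"],"t",s["time"])
print("r_x",((-.15*dF[0])-(M[1]-.045))/dF[2])
E
python3 avg.py; python3 dn.py 0 0 0
```

```text
F [-1.27 -0.32  3.35] M [-0.092 -0.085  0.041] pose [ 4.534000e-01 -2.324000e-01  1.660000e-02 -1.598884e+02 -3.400000e-02
  1.353600e+00] w 0.02273433162615213 t 22.1
r_x 0.0541834212993065
travel [0. 0. 0.] rot [-0.01  0.36 -0.07] | now [ 0.4534 -0.2324  0.0166] [-1.5989e+02 -3.0000e-02  1.3600e+00] t 22.1 F [-1.2 -0.2  4. ] w 0.0227
roll 20.11 pitch 0.03 torque [-0.11 -0.04  0.03]
```

Call:
{"name": "servo_tool", "arguments": {"rotation": [[0,-0.5,0],[0,-0.5,0],[0,-0.5,0],[0,-0.5,0],[0,-0.5,0]], "travel": [[0,-0.2,-0.7],[0,-0.2,-0.7],[0,-0.2,-0.7],[0,-0.2,-0.7],[0,-0.2,-0.7]], "claw": [1,1,1,1,1]}}

```text
time: 22.6
ee_pos: [0.4536, -0.2324, 0.0173]
tcp_rot: [-159.9, 0.4, 1.5]
wrist_force: [-1.7, -0.8, 2.0]
grip_width: 0.0226
```

```bash
python3 avg.py; python3 dn.py 0 0 0
```

```text
F [-0.82 -0.46  2.24] M [-0.161 -0.279 -0.008] pose [ 4.5360e-01 -2.3240e-01  1.7400e-02 -1.5989e+02  4.1770e-01  1.5186e+00] w 0.022924919233510258 t 23.0
r_x 0.10073381015306856
travel [0. 0. 0.] rot [-0.01  0.85 -0.07] | now [ 0.4536 -0.2324  0.0174] [-159.89    0.42    1.52] t 23.0 F [-0.3 -0.8  1.8] w 0.0229
roll 20.11 pitch -0.42 torque [-0.14 -0.33 -0.03]
```

The moment arm jumped from 54 to 101 mm, so the edge is parallel to the stone between these two pitches. I'll set the midpoint.

```bash
python3 dn.py 0 0 -0.33 0.2 20.1
```

```text
travel [0.  0.1 0.3] rot [-0.01  0.28  0.13] | now [ 0.4536 -0.2324  0.0174] [-159.89    0.42    1.52] t 23.0 F [-0.3 -0.8  1.8] w 0.0229
roll 20.11 pitch -0.42 torque [-0.14 -0.33 -0.03]
```

Call:
{"name": "servo_tool", "arguments": {"rotation": [[0,0.25,0.1],[0,0.25,0.1],[0,0.25,0.1],[0,0.25,0.1],[0,0.25,0.1],[0,0.25,0.1],[0,0.25,0.1]], "travel": [[0,0.1,0.35],[0,0.1,0.35],[0,0.1,0.35],[0,0.1,0.35],[0,0.1,0.35],[0,0.1,0.35],[0,0.1,0.35]], "claw": [1,1,1,1,1,1,1]}}

```text
time: 23.7
ee_pos: [0.4537, -0.2323, 0.0171]
tcp_rot: [-159.9, 0.2, 1.3]
wrist_force: [2.1, 1.7, 3.0]
grip_width: 0.0227
```

```bash
python3 avg.py; python3 kn.py o1; python3 dn.py 0 0 0 0.2
```

```text
F [2.1  0.61 2.23] M [ 0.074 -0.704 -0.011] pose [ 4.537000e-01 -2.324000e-01  1.710000e-02 -1.598901e+02  2.098000e-01
  1.341200e+00] w 0.022680949761537627 t 24.1
r_x 0.09785675350803152
[ 0.4536 -0.2324  0.017 ] [-159.89    0.22    1.34] [ 2.1 -0.2  3.5] [ 0.05 -0.77  0.02] edge ends [[ 0.5024 -0.261   0.0516]
 [ 0.5404 -0.2601  0.0514]
 [ 0.5684 -0.2594  0.0513]]
travel [0. 0. 0.] rot [-0.01  0.03  0.04] | now [ 0.4536 -0.2324  0.017 ] [-159.89    0.22    1.34] t 24.2 F [ 2.1 -0.2  3.5] w 0.0228
roll 20.11 pitch -0.22 torque [ 0.05 -0.77  0.02]
```

View pics/o1_top_raw.png

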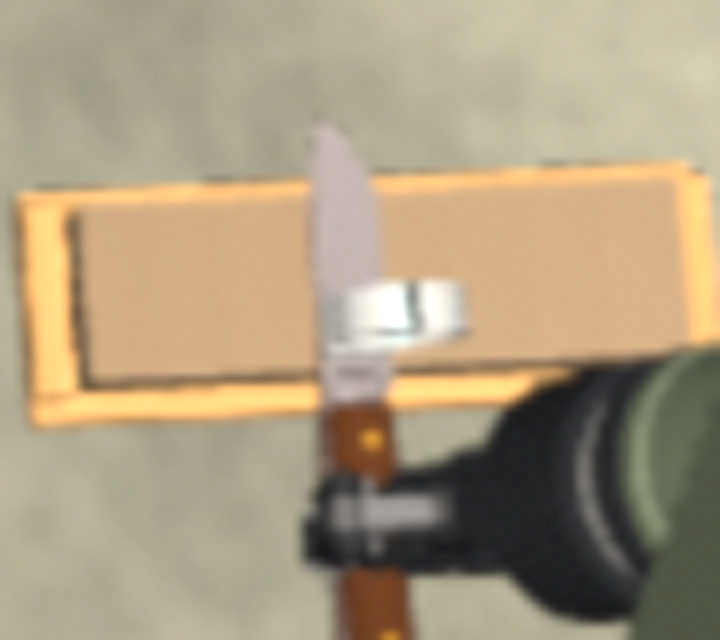

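View pics/o1_side_full.png

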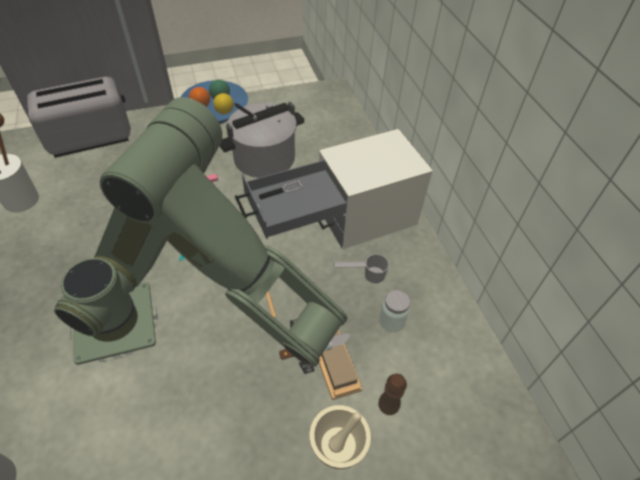

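The knife is still, edge contact is about 4–5 N, roll is 20.1°, and mark and needle are aligned at (413,305). The peeler is in the drawer and nothing else has moved. Handing in.

```bash
python3 -c "
from cell import arm,read_state
s=read_state();print(s['dq'].round(2),s['wrist_force'].round(1),s['time']);print(arm.hand_in())"
```

```text
[ 0.03 -0.03 -0.09  0.01  0.02  0.01] [ 2.1 -0.2  3.5] 24.2
the job is handed in; nothing more can be done
None
```

I handed the job in at 24.2 s, with the arm still holding the knife on the stone at the gauge angle; no verdict came back. I pulled the top drawer out to its stop: the force rose after 135 mm of pull. I then took the knife out by its wooden handle.

**Angle:** I read the index mark close up under the top camera as 20.1° ± 0.6° (0.35 rad). With the knife rolled to that angle and pitched up, the swinging pointer lined up with the mark. The last reading was a roll of 20.1°, and the top view showed mark and needle in line.

**Contact:** The edge lies across the stone, within a few millimetres of its middle, pressing with about 4–5 N. The arm was still.

**Checks that failed or disagreed:**
- **Tool length:** The finger tips ended about 36 mm behind the reported TCP. My first grasp of the drawer handle closed on nothing, and I corrected for this afterwards.
- **Drawer floor:** The finger tips pressed on it with about 13 N while I gripped the knife.
- **Edge level:** I could only judge this from noisy wrist moments. I set the pitch between the handle-end and tip-end contact readings. The last reading still leaned towards the tip end, and a side drag of about 2 N remained.

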